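# Load the blow-off tray and hold it up with the cam lever

## Task

Put the three washed parts (the gear, the bearing and the bearing cap) into the lift tray of the blow-off stand, each lying flat on the tray's floor the same way up as it lies on the bench now. With all three in and the lever still down, let the fingers swing the cam lever up (best by its black handle) until it stands upright and the tray is at its highest, not past it; the lever springs back if let go, so finish while still holding it there. Leave the tin, the wrench and the bolt box where they are.

Things in the scene. Friction and masses are not known exactly. Their poses are not given: they have to be found in the camera images.
- gear: Dark steel toothed disc, 68 mm across and 12 mm thick, with a plain round bright hub 28 mm in diameter standing 20 mm above the disc (32 mm high in all); about 0.25 kg. Lies on the bench, hub up. Origin: centre of its underside, z up. Handiest grip: across the hub.
- bearing: Steel ball bearing ring, 52 mm outside diameter, 24 mm bore, 16 mm high, about 0.16 kg. Lies flat on the bench. Origin: centre of its underside, z up.
- cap: Aluminium main-bearing cap, a small bridge-shaped block 76 mm long (its x), 26 mm wide (its y), 30 mm high plus two bolt heads 6 mm high on top, on two feet with an arch between; about 0.2 kg. Origin: centre of its underside, z up. Grip it across its 26 mm width.
- tray_floor (a point): Centre of the inner floor of the open steel lift tray, 162 mm (x) by 192 mm (y) inside, walls 4 mm thick rising 30 mm above the floor. At rest the floor is 59 mm above the bench, down inside the tub. On the tray's -y side a 40 mm wide steel ear, its top 50 mm above the tray's floor, reaches out over the cam. Axes are the stand's: x, y level, z up.
- stand: Blow-off stand, fixed to the bench, elsewhere each time: aluminium tub 200 x 230 mm (x, y), rim 100 mm above the bench, on a dark plate 260 mm by 330 mm, 8 mm thick. A pipe with three brass nozzles stands at y = +150 mm, its top 124 mm above the bench. Origin: on the bench, under the tub's centre; the lever is on the -y side.
- lever_pivot (a point): Point on the cam lever's hinge axis, which runs level along the stand's y; 75 mm above the bench, 145 mm to the -y side of the tray's centre. Axes are those of the stand. Does not move with the lever.
- lever_grip (a point): Middle of the lever's round black handle, 18 mm thick, 64 mm long, level, parallel to the hinge (stand y), standing out to -y from the end of a flat steel arm. At lever angle q it is at (-120*sin(1.30-q), -60, 120*cos(1.30-q)) mm from lever_pivot in the stand's axes; its own axes turn with the lever. Can be gripped from above across its thickness; it turns in the grip as the lever swings.
- lever (a joint): Angle of the cam lever, rad. 0: at rest, pointing to the stand's -x and 0.27 rad above level. Grows as it swings up. 1.30: upright, the cam's highest point, tray at the top. Stop at 1.75; past 1.30 the tray sinks again. A spring and the tray's weight drive it back to 0: about 5 to 10 N at the handle, still 6 N at the top.
- tray (a joint): Lift of the tray, m: 0 at rest, 0.0425 at its highest. It is carried by the cam alone: 0.058*(cos(1.30 - q) - cos(1.30)) for lever angle q.
- tin: Bystander: grey round can, 66 mm in diameter, 100 mm high. Origin: centre of its underside. Leave it alone.
- wrench: Bystander: steel wrench 140 mm long lying along its x. Leave it alone.
- bolt_box: Bystander: small grey open plastic box, 110 x 80 x 40 mm, with bolts in it. Origin: centre of its underside. Leave it alone.
Not all that is in view belongs to the job. Of the things that look like the cap, the smallest one is meant.

How it is judged:
By the outcome, as a careful person would: the job done as asked, in the order asked, and still so for the second after the job is handed in, while the arm keeps its last pose, push and grip.
It also fails if it takes over 72 s, if anything falls off the work surface, if the arm or the gripper's body presses on something with over 40 N, if the wrist force passes 120 N, or if a joint passes its speed limit or range.

## Robot

A 6-joint arm with a two-finger parallel gripper is mounted at the origin on the work surface. World frame = base frame: x ahead of the robot, y to its left, z up, the work surface at z = 0. Lengths are in mm, angles in rad, forces in N, time in s.
With the tool pointing down it reaches from about 375 to 900 mm from the base axis. Payload 3.1 kg.
Tool frame: the origin (TCP) lies midway between the tips of the shut fingers; the grasp point (between the pads) lies behind it (grasp_offset is the z of the grasp point in the tool frame, in mm); z points along the fingers, x is the direction in which the jaws open and shut, and the axes are right-handed (so a half turn about z gives the same grasp; the last joint's range is limited). The gripper opens to 85 mm and grips with 20 to 120 N. Pads are 22 mm wide; open, the fingers measure 114 mm over their backs; the gripper's body (76 mm by 85 mm) begins 54 mm behind the grasp point. The pads swing forward as they close: fully open they stand 13 mm farther back than shut.
Start: joints at [1.05, 0.527, 1.433, -0, 1.181, -0.178], TCP at [209.448, 588.836, 208.61] pointing down, gripper open.
Joint ranges: [-3.08, 3.08], [-0.75, 2.2], [0.22, 2.44], [-1.43, 4.57], [0, 2.65], [-2.85, 2.85]. Speed limits (rad/s): [2.79, 2.79, 3.14, 3.14, 3.14, 3.14].

## Interface

Orientations are given as a rotation vector (axis times angle).
In Python, from plant import * gives the robot as it stands. The module is installed in compiled form; this text tells all that it offers.
- The arm moves only by the tool play_rows, never from a script. Its argument "increments" is a list of rows, each a list of 7 numbers: the shift along the tool's x, y, z in m, then the turn, a rotation vector about the tool's x, y, z in degrees, then the opening, from -1 (shut) to 1 (fully open). A call has 1 to 20 rows; each row shifts and turns the pose as measured when the row begins, along the tool's axes as they then stand; what a row does not reach is not made up. A row lasts 1/8 s, in which the tool goes at most 62.5 mm and 10.7 degrees, less where a joint would pass 70% of its speed; a pose out of reach is approached as far as the arm can. A call is refused whole if a number of a shift passes 0.0625 or a number of a turn 10.7, either way. A call with a gripper value outside its range is refused whole. The fingers move at their own pace and stop on an object; "newtons" is the grip in N (left out, the last holds). Time passes only in rows, so rows that do not move let the fingers close. It gives the time, the measured TCP pose, the force and the opening at its end, in the units of the state.
- state(): the state, without advancing time (a new reading comes with each control period).
- grab_frame(name): name is "side" or "top" or "wrist"; returns the picture (420x560x3 uint8, red, green, blue); there is no depth.
- calibration(name): a dict with "mtx" (3x3 intrinsics, pixels), "pose" (4x4, takes a point from camera to world coordinates). Camera axes: x right, y down, z forward; pixel columns grow to the right and rows downward; lengths in mm; the calibration is good to about 2 mm. A picture is of the moment at which its call begins: read the wrist's pose just before it. calibration takes no time and is no camera call; for the wrist camera it gives the pose at the moment of the call.
- job_done(): hands the job in, once; it reports no verdict.
The state is a dict: "t": time; "q": joint angles; "joint_vel": joint speeds; "effort": joint torques, N m; "tool_pos": TCP position; "ee_rot": TCP orientation; "ft_force": force on the tool from outside, world axes, zero at the start; "moment": the same for the moment, N m; "width": opening from 0.0 (shut) to 1.0 (fully open).
Only numpy, scipy, OpenCV 4.12 (cv2) and the standard library are available. Lean on these libraries where they do the work, as an engineer would, in place of code of your own. Each camera call takes 0.05 s, during which the arm holds its last target.

## Working session

There is one attempt and no reset: what is moved stays moved. The work goes in short steps, Python scripts to look and compute and a tool call to move; the robot and the scene stay as the last step left them, time stands still between calls to the robot, and variables do not carry over. Pictures are saved under pics/ and viewed, and the job is handed in when it is done.

Besides the shell and the picture viewer there is one more tool, called after "Request:" as name(argument=value, ...) on one line, values as JSON. play_rows: Moves the arm, as the interface text tells. Its arguments: {"type":"object","properties":{"increments":{"type":"array"},"newtons":{"type":"number"}},"required":["increments"]}

```bash
mkdir -p pics; ls
python3 - <<'E'
from plant import *
import cv2,numpy as np
s=state();print({k:np.round(v,3) for k,v in s.items()})
for n in ("side","top","wrist"):
    c=calibration(n);print(n,np.round(c["mtx"],1).tolist(),np.round(c["pose"],3).tolist())
    cv2.imwrite(f"pics/{n}0.png",cv2.cvtColor(grab_frame(n),cv2.COLOR_RGB2BGR))
E
```

```text
pics
{'t': np.float64(0.0), 'q': array([ 1.05 ,  0.528,  1.434,  0.   ,  1.181, -0.178]), 'joint_vel': array([ 0.   , -0.001,  0.   ,  0.001, -0.001, -0.001]), 'effort': array([-2.0000e-03, -4.4236e+01, -1.7802e+01, -0.0000e+00,  8.0000e-03,
        0.0000e+00]), 'tool_pos': array([209.075, 588.175, 207.64 ]), 'ee_rot': array([ 2.566,  1.811, -0.003]), 'ft_force': array([ 0.773,  0.377, -0.052]), 'moment': array([-0.008, -0.039, -0.003]), 'width': np.float64(0.999)}
side [[474.5, 0.0, 270.5], [0.0, 474.5, 215.4], [0.0, 0.0, 1.0]] [[0.758, -0.334, 0.56, -133.178], [-0.652, -0.359, 0.667, -786.791], [-0.022, -0.871, -0.49, 671.901], [0.0, 0.0, 0.0, 1.0]]
top [[528.7, 0.0, 278.7], [0.0, 528.7, 215.4], [0.0, 0.0, 1.0]] [[-0.012, -0.986, 0.169, 315.438], [-1.0, 0.013, 0.006, -24.17], [-0.008, -0.169, -0.986, 1368.799], [0.0, 0.0, 0.0, 1.0]]
wrist [[351.7, 0.0, 282.8], [0.0, 351.7, 211.6], [0.0, 0.0, 1.0]] [[0.335, 0.907, 0.255, 144.057], [0.942, -0.322, -0.093, 611.516], [-0.002, 0.272, -0.962, 372.421], [0.0, 0.0, 0.0, 1.0]]
```

View pics/side0.png

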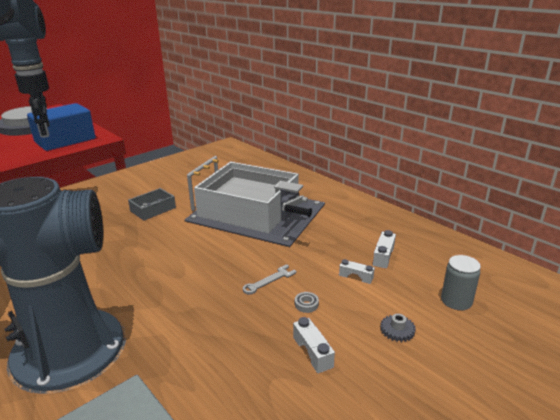

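View pics/top0.png

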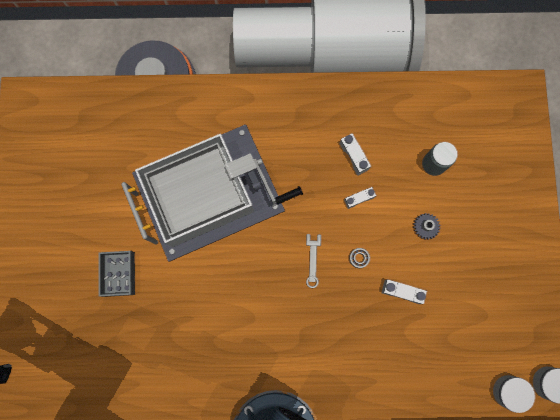

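View pics/wrist0.png

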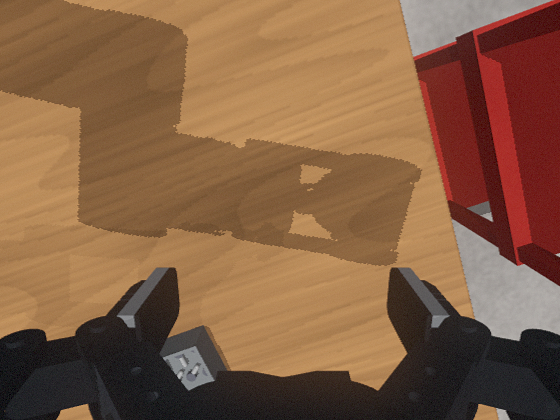

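The top view shows three cap-like blocks at about (355,153), (360,197) and (405,291). The one at (360,197) looks smallest. I'll measure and enlarge them.

```bash
cat > h.py <<'E'
from plant import *
import cv2,numpy as np
from scipy.spatial.transform import Rotation as R
def ray(cal,uv,z):
    K,T=cal["mtx"],cal["pose"]
    d=T[:3,:3]@np.linalg.solve(K,[uv[0],uv[1],1.]);o=T[:3,3]
    return o+d*(z-o[2])/d[2]
def proj(cal,P):
    K,T=cal["mtx"],cal["pose"]
    p=T[:3,:3].T@(np.asarray(P,float)-T[:3,3]);p=K@p
    return p[:2]/p[2]
def save(n,im,box=None,k=1):
    if box: im=im[box[1]:box[3],box[0]:box[2]]
    im=cv2.resize(im,None,fx=k,fy=k,interpolation=cv2.INTER_CUBIC)
    cv2.imwrite("pics/"+n+".png",cv2.cvtColor(im,cv2.COLOR_RGB2BGR))
def load(n): return cv2.cvtColor(cv2.imread("pics/"+n+".png"),cv2.COLOR_BGR2RGB)
E
python3 - <<'E'
from h import *
c=calibration("top");im=load("top0")
save("top_parts",im,(300,120,470,320),3)
save("top_stand",im,(110,110,320,275),3.6)
hsv=cv2.cvtColor(im,cv2.COLOR_RGB2HSV)
m=(hsv[...,1]<75).astype(np.uint8)
m[:, :300]=0;m[:120]=0;m[320:]=0;m[:,470:]=0
n,l,st,ce=cv2.connectedComponentsWithStats(m)
for i in range(1,n):
    if st[i,4]<60: continue
    pts=np.argwhere(l==i)[:,::-1].astype(np.float32)
    r=cv2.minAreaRect(pts)
    b=cv2.boxPoints(r)
    for z in (0,30):
        W=np.array([ray(c,p,z)[:2] for p in b]);e=[np.linalg.norm(W[1]-W[0]),np.linalg.norm(W[2]-W[1])]
        d=W[1]-W[0] if e[0]>e[1] else W[2]-W[1]
        print(np.round(r[0],1),st[i,4],z,np.round(W.mean(0)),np.round(e),round(np.degrees(np.arctan2(d[1],d[0]))))
E
```

```text
[354.7 153.7] 620 0 [ 715. -221.] [ 46. 108.] -153
[354.7 153.7] 620 30 [ 707. -217.] [ 45. 106.] -153
[439.8 158.2] 810 0 [ 699. -448.] [104.  68.] -46
[439.8 158.2] 810 30 [ 691. -438.] [102.  66.] -46
[359.6 197.2] 328 0 [ 596. -230.] [83. 30.] -68
[359.6 197.2] 328 30 [ 590. -225.] [81. 29.] -68
[426.4 226. ] 496 0 [ 517. -401.] [65. 65.] -110
[426.4 226. ] 496 30 [ 513. -393.] [64. 64.] -110
[313.  260.5] 407 0 [ 431. -103.] [ 37. 137.] 179
[313.  260.5] 407 30 [ 429. -101.] [ 36. 134.] 179
[359.5 257.5] 230 0 [ 437. -224.] [49. 49.] -91
[359.5 257.5] 230 30 [ 434. -219.] [48. 48.] -91
[403.9 291.4] 624 0 [ 348. -334.] [ 38. 110.] -107
[403.9 291.4] 624 30 [ 348. -327.] [ 37. 108.] -107
```

View pics/top_parts.png

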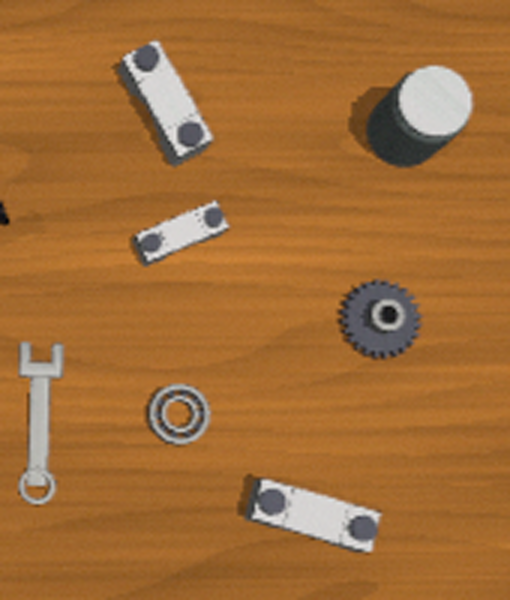

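View pics/top_stand.png

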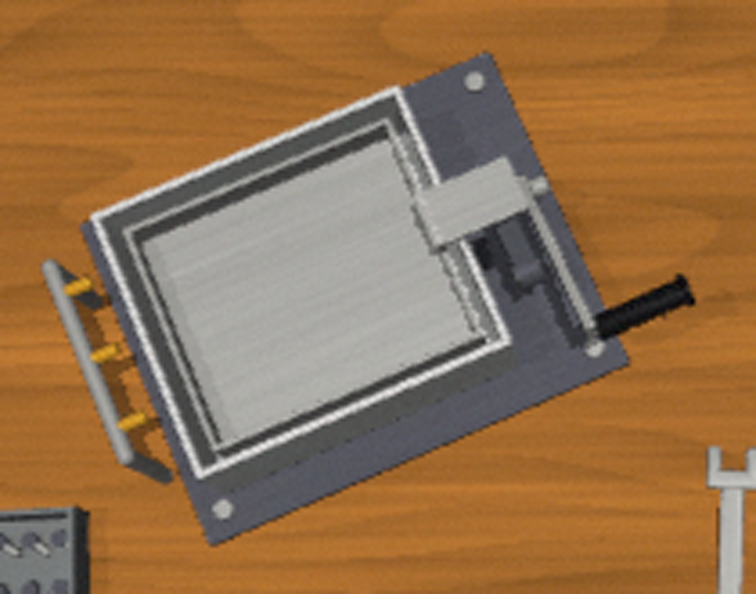

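The smallest cap-like block is at (360,197): about 81 mm apparent against 107 mm for the other two, so that's the cap. Stand: the nozzles (+y) are at the left, the lever at the right. Next I'll measure the stand, the hub and the rest.

```bash
cat >> h.py <<'E'
def fit(P):  # yaw, centre from cap etc.
    pass
E
python3 - <<'E'
import plant;print([x for x in dir(plant) if x[0]!='_'])
from h import *
try: print("go",grasp_offset)
except Exception as e: print(e)
c=calibration("top");im=load("top0")
off=np.array([110,110])
f=lambda p:np.array(p)/3.6+off
rim=[(92,215),(398,90),(510,345),(200,478)]
W=np.array([ray(c,f(p),100)[:2] for p in rim]);print("rim",W.round(),W.mean(0).round(1))
print([round(float(np.linalg.norm(W[i]-W[(i+1)%4])),1) for i in range(4)])
# y axis: from corner1->0 and 2->3
for a,b in ((1,0),(2,3)):
    d=W[b]-W[a];print("yaw",np.degrees(np.arctan2(-d[0],d[1])))
for a,b in ((3,0),(2,1)):
    d=W[b]-W[a];print("yaw",np.degrees(np.arctan2(d[1],d[0])))
fl=[(140,242),(388,140),(482,338),(222,440)]
W=np.array([ray(c,f(p),59)[:2] for p in fl]);print("floor",W.round(),W.mean(0).round(1))
g=f((645,305));print("grip",ray(c,g,107).round(1)); print("pipe",ray(c,f((92,362)),124).round(1))
print("hub",ray(c,np.array((388,315))/3+[300,120],32).round(1))
print("brg",ray(c,(359.5,257.5),16).round(1), ray(c,np.array((178.5,413))/3+[300,120],16).round(1))
print("cap bolts",ray(c,np.array((151,242))/3+[300,120],36).round(1),ray(c,np.array((213,216))/3+[300,120],36).round(1))
# side view cross-check
s=calibration("side")
for n,P in dict(hub=(512,-401,32),brg=(436,-222,16),cap=(590,-225,36)).items(): print(n,proj(s,P).round())
save("side_parts",load("side0"),(280,220,490,380),3.6)
save("side_stand",load("side0"),(180,140,340,250),4.5)
E
```

```text
['MotionError', 'calibration', 'grab_frame', 'grasp_offset', 'job_done', 'state']
go -18.700000000000003
rim [[653. 337.]
 [739. 127.]
 [558.  49.]
 [470. 258.]] [604.7 192.7]
[227.3, 197.2, 226.4, 199.3]
yaw 22.363914232822438
yaw 22.883021382484472
yaw 23.292793966295157
yaw 23.054560681661457
floor [[643. 314.]
 [716. 138.]
 [571.  71.]
 [501. 252.]] [607.6 193.9]
grip [582.5 -42.6 107. ]
pipe [545.3 326.5 124. ]
hub [ 514.5 -400.    32. ]
brg [ 435.3 -221.3   16. ] [ 434.8 -221.2   16. ]
cap bolts [ 579.8 -200.4   36. ] [ 601.8 -254.3   36. ]
hub [398. 319.]
brg [307. 299.]
cap [355. 263.]
```

View pics/side_parts.png

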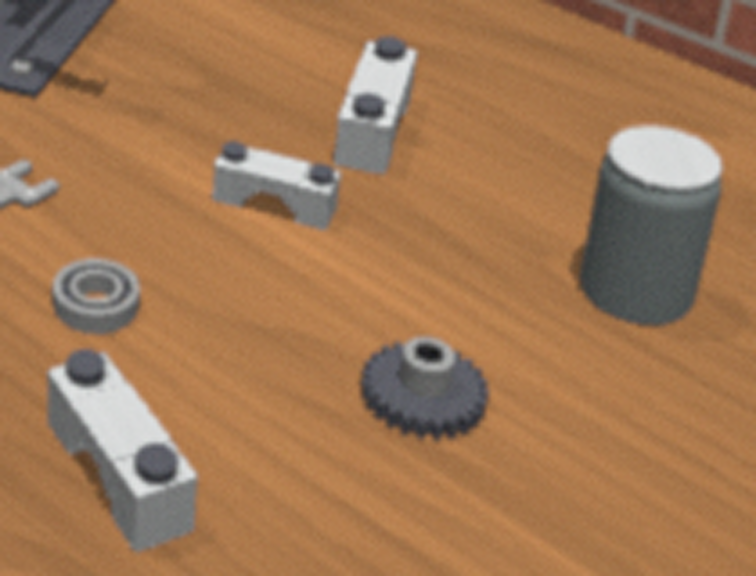

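View pics/side_stand.png

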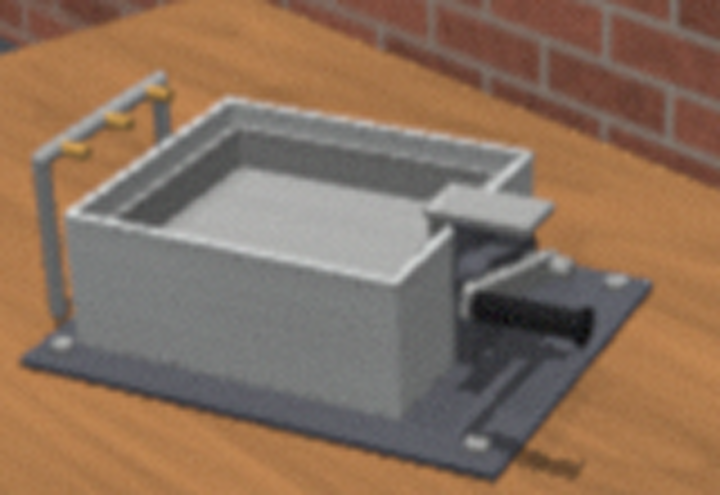

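Measurements hold together: rim about 227×198 mm (true 230×200), stand centre about (605,193), yaw about 22.9°. The grip is where the formula puts it within 4 mm, and the side view agrees on the parts. I'll use one tool yaw, 22.9°, for everything: jaws along stand x, which also fits the cap's width direction at 22°.

```bash
cat >> h.py <<'E'
SC=np.array([605.5,193.]);SY=22.9
def st(x,y):
    a=np.radians(SY);return SC+np.array([np.cos(a)*x-np.sin(a)*y,np.sin(a)*x+np.cos(a)*y])
def plan(legs,yaw=SY,rot=0):
    """legs: list of (x,y,z,n). rot rows used for turning. prints tool-frame rows"""
    s=state();p=np.array(s["tool_pos"],float);Q=R.from_rotvec(s["ee_rot"])
    G=R.from_euler('z',yaw,degrees=True)*R.from_euler('x',180,degrees=True)
    k=0
    for x,y,z,n in legs:
        d=(np.array([x,y,z])-p)/n
        for i in range(n):
            t=Q.inv().apply(d)
            rv=(Q.inv()*G).as_rotvec(degrees=True); 
            rv=rv/max(1,rot-k); rv=np.clip(rv,-10.5,10.5) if k<max(rot,1) else rv*0
            print([*(t/1000).round(3).tolist(),*rv.round(1).tolist()]); k+=1
            Q=Q*R.from_rotvec(rv,degrees=True);p=p+d
        print('--')
def show():
    s=state();x=R.from_rotvec(s["ee_rot"]).as_matrix()
    print("t",round(float(s["t"]),2),"pos",np.round(s["tool_pos"],1),"yaw",round(float(np.degrees(np.arctan2(x[1,0],x[0,0]))),1),"tilt",np.round(x[:2,2],3),"F",np.round(s["ft_force"],1),"w",round(float(s["width"])*85,1))
E
python3 - <<'E'
from h import *
show();plan([(480,250,200,8),(435,-221,160,9)],rot=6)
E
```

```text
t 0.15 pos [209.2 588.3 207.8] yaw 70.4 tilt [-0.001 -0.001] F [-0.1 -0.3 -0.6] w 84.8
[-0.028, 0.046, 0.001, 0.0, 0.0, 7.9]
[-0.022, 0.05, 0.001, 0.0, 0.0, 7.9]
[-0.015, 0.052, 0.001, 0.0, 0.0, 7.9]
[-0.008, 0.054, 0.001, 0.0, 0.0, 7.9]
[-0.0, 0.054, 0.001, 0.0, 0.0, 7.9]
[0.007, 0.054, 0.001, 0.0, 0.0, 7.9]
[0.015, 0.052, 0.001, 0.0, 0.0, 0.0]
[0.015, 0.052, 0.001, 0.0, 0.0, 0.0]
--
[-0.025, 0.046, 0.004, 0.0, 0.0, 0.0]
[-0.025, 0.046, 0.004, 0.0, 0.0, 0.0]
[-0.025, 0.046, 0.004, 0.0, 0.0, 0.0]
[-0.025, 0.046, 0.004, 0.0, 0.0, 0.0]
[-0.025, 0.046, 0.004, 0.0, 0.0, 0.0]
[-0.025, 0.046, 0.004, 0.0, 0.0, 0.0]
[-0.025, 0.046, 0.004, 0.0, 0.0, 0.0]
[-0.025, 0.046, 0.004, 0.0, 0.0, 0.0]
[-0.025, 0.046, 0.004, 0.0, 0.0, 0.0]
--
```

Request:
play_rows(increments=[[-0.028,0.046,0.001,0,0,7.9,1],[-0.022,0.05,0.001,0,0,7.9,1],[-0.015,0.052,0.001,0,0,7.9,1],[-0.008,0.054,0.001,0,0,7.9,1],[0,0.054,0.001,0,0,7.9,1],[0.007,0.054,0.001,0,0,7.9,1],[0.015,0.052,0.001,0,0,0,1],[0.015,0.052,0.001,0,0,0,1]])

```text
t: 1.15
tool_pos: [481.7, 240.0, 197.9]
ee_rot: [3.084, 0.597, -0.002]
ft_force: [-0.9, 0.6, -0.4]
width: 0.997
```

Request:
play_rows(increments=[[-0.025,0.046,0.004,0,0,0,1],[-0.025,0.046,0.004,0,0,0,1],[-0.025,0.046,0.004,0,0,0,1],[-0.025,0.046,0.004,0,0,0,1],[-0.025,0.046,0.004,0,0,0,1],[-0.025,0.046,0.004,0,0,0,1],[-0.025,0.046,0.004,0,0,0,1],[-0.025,0.046,0.004,0,0,0,1],[-0.025,0.046,0.004,0,0,0,1]])

```text
t: 2.28
tool_pos: [429.1, -243.4, 160.6]
ee_rot: [3.083, 0.595, 0.008]
ft_force: [0.5, 0.1, -0.1]
width: 0.997
```

Run:
```python
from h import *
show();c=calibration("wrist");im=grab_frame("wrist");save("w1",im)
np.save("w1c.npy",np.vstack([c["mtx"],c["pose"][:3,:3],c["pose"][:3,3]]))
print(proj(c,(435,-221,16)).round(1))
plan([(435,-221,160,2),(435,-221,2,4)],rot=1)
```

```text
t 2.27 pos [ 429.1 -243.4  160.6] yaw 21.9 tilt [ 0.005 -0.   ] F [ 0.5  0.1 -0.1] w 84.7
[297.9 170.8]
[0.008, -0.013, 0.0, 0.6, -0.3, -1.2]
[0.008, -0.013, 0.0, 0.0, 0.0, 0.0]
--
[0.0, -0.0, 0.04, 0.0, 0.0, 0.0]
[0.0, -0.0, 0.04, 0.0, 0.0, 0.0]
[0.0, -0.0, 0.04, 0.0, 0.0, 0.0]
[0.0, -0.0, 0.04, 0.0, 0.0, 0.0]
--
```

View pics/w1.png

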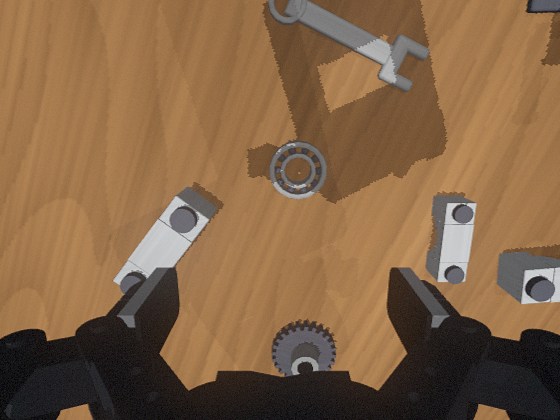

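The wrist view shows the bearing at (298,170), against a predicted (298,171). I'll centre on it and go down.

Request:
play_rows(increments=[[0.008,-0.013,0,0.6,-0.3,-1.2,1],[0.008,-0.013,0,0,0,0,1],[0,0,0.04,0,0,0,0.9],[0,0,0.04,0,0,0,0.8],[0,0,0.03,0,0,0,0.75],[0,0,0,0,0,0,0.75]])

```text
t: 3.08
tool_pos: [435.8, -210.9, 49.3]
ee_rot: [-3.074, -0.635, 0.001]
ft_force: [-0.2, 0.0, -0.7]
width: 0.872
```

Run:
```python
from h import *
show();c=calibration("wrist")
plan([(435,-221,2,2)],rot=1)
w=np.load("w1c.npy");T=np.eye(4);T[:3,:3]=w[3:6];T[:3,3]=w[6];c=dict(mtx=w[:3],pose=T)
a,b=ray(c,(462.5,213),36),ray(c,(454,274),36);print("cap",a.round(1),b.round(1),((a+b)/2).round(1),np.degrees(np.arctan2(*(a-b)[[1,0]])))
print("hub",ray(c,(305.5,367),32).round(1))
```

```text
t 3.08 pos [ 435.8 -210.9   49.3] yaw 23.3 tilt [-0.001  0.002] F [-0.2  0.  -0.7] w 74.1
[-0.002, 0.005, 0.024, -0.2, 0.0, 0.4]
[-0.002, 0.005, 0.024, -0.0, -0.0, -0.0]
--
cap [ 578.  -199.4   36. ] [ 599.7 -252.5   36. ] [ 588.8 -226.    36. ] 112.24170689101899
hub [ 515.4 -397.    32. ]
```

Request:
play_rows(increments=[[-0.003,0.009,0,0,0,0.4,0.75],[0,0,0,0,0,0,0.75]])

```text
t: 3.32
tool_pos: [438.2, -219.6, 51.3]
ee_rot: [-3.078, -0.629, -0.001]
ft_force: [0.2, 0.9, -0.1]
width: 0.873
```

Run:
```python
from h import *
show()
plan([(435,-221,2,2)],rot=1)
```

```text
t 3.33 pos [ 438.2 -219.6   51.3] yaw 23.1 tilt [0.001 0.001] F [ 0.2  0.9 -0.1] w 74.2
[-0.002, 0.0, 0.025, -0.0, -0.1, 0.2]
[-0.002, 0.0, 0.025, 0.0, -0.0, 0.0]
--
```

Request:
play_rows(increments=[[-0.003,0,0.025,0,0,0,0.75],[0,0,0.02,0,0,0,0.75],[0,0,0.001,0,0,0,0.75]])

```text
t: 3.7
tool_pos: [438.5, -223.4, 8.5]
ee_rot: [3.071, 0.626, 0.011]
ft_force: [-0.2, 0.6, 0.3]
width: 0.872
```

Run:
```python
from h import *
show()
plan([(435,-221,2,1)],rot=1)
```

```text
t 3.7 pos [ 438.5 -223.4    8.5] yaw 23.1 tilt [ 0.009 -0.006] F [-0.2  0.6  0.3] w 74.1
[-0.002, -0.004, 0.006, 0.5, -0.3, 0.2]
--
```

Request:
play_rows(increments=[[-0.002,-0.003,0.006,0.5,-0.3,0.2,0.75],[0,0,0,0,0,0,-0.2],[0,0,0,0,0,0,-0.2],[0,0,0,0,0,0,-0.2],[0,0,0,0,0,0,-0.2]], newtons=50)

```text
t: 4.32
tool_pos: [437.0, -222.7, 5.1]
ee_rot: [3.076, 0.621, 0.005]
ft_force: [-0.5, -0.4, 0.3]
width: 0.401
```

Run:
```python
from h import *
show()
```

```text
t 4.33 pos [ 437.  -222.7    5.1] yaw 22.8 tilt [ 0.004 -0.003] F [-0.5 -0.4  0.3] w 34.1
```

Opening of 34 mm means the pads didn't stop on the ring. I'll look.

Run:
```python
from h import *
c=calibration("wrist")
save("w2",grab_frame("wrist"));im=grab_frame("side");save("s2",im,(250,220,450,370),4)
print(proj(c,(435,-221,16)),proj(calibration("side"),(435,-221,16)))
```

```text
[281.00264131 258.86806397] [305.87955275 298.53690102]
```

View pics/w2.png

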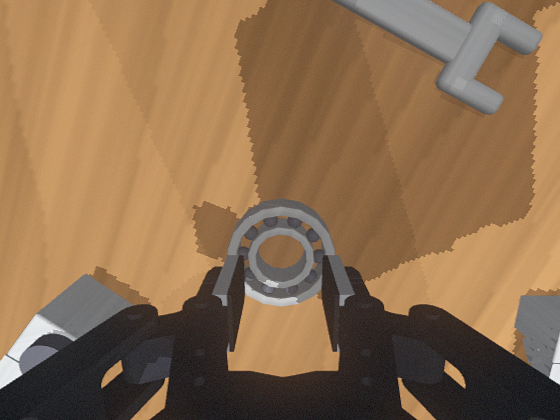

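View pics/s2.png

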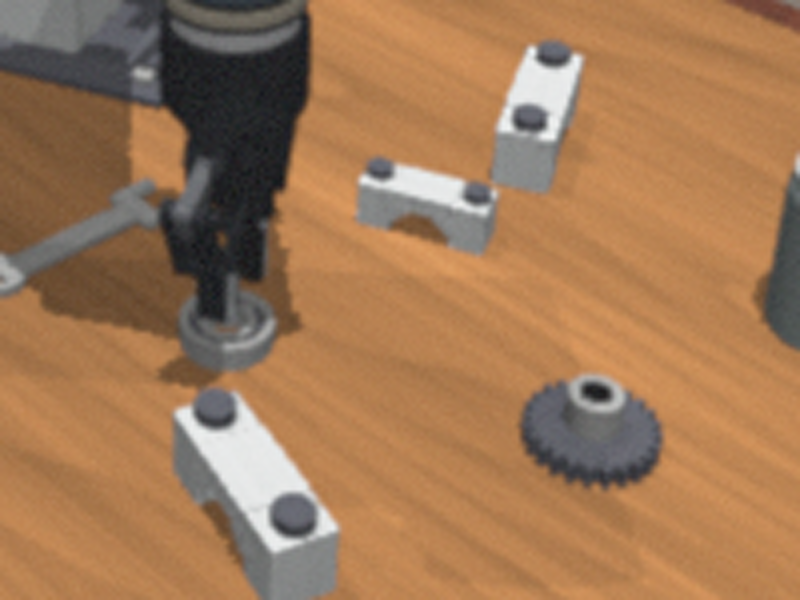

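Run:
```python
from h import *
show();c=calibration("wrist");s=state();p=np.array(s["tool_pos"]);Rm=R.from_rotvec(s["ee_rot"]).as_matrix()
for z in (0,-8,-18.7):
  for x in (-18,0,18):
    print(z,x,proj(c,p+Rm@np.array([x,0,z])).round())
print("cam in tool",(Rm.T@(c["pose"][:3,3]-p)).round(1))
cs=calibration("side");print(proj(cs,p),proj(cs,p+[0,0,18.7]))
```

```text
t 4.42 pos [ 436.9 -222.6    5. ] yaw 22.8 tilt [ 0.004 -0.003] F [-0.5  0.6  0.4] w 34.1
0 -18 [248. 254.]
0 0 [283. 254.]
0 18 [319. 254.]
-8 -18 [246. 261.]
-8 0 [283. 261.]
-8 18 [321. 261.]
-18.7 -18 [244. 270.]
-18.7 0 [283. 270.]
-18.7 18 [323. 270.]
cam in tool [  -0.4  -68.9 -164.7]
[306.97202499 302.51750389] [307.11251585 295.68013364]
```

Request:
play_rows(increments=[[0,0,-0.004,0,0,0,0.75],[0,0,0,0,0,0,0.75],[0,0,0,0,0,0,0.75]])

```text
t: 4.8
tool_pos: [436.9, -222.6, 9.3]
ee_rot: [3.076, 0.621, 0.005]
ft_force: [-0.8, -0.5, 0.1]
width: 0.877
```

Run:
```python
from h import *
show();c=calibration("wrist");save("w3",grab_frame("wrist"));save("s3",grab_frame("side"),(250,250,350,325),8)
print(proj(c,(435,-221,16)))
```

```text
t 4.8 pos [ 436.9 -222.6    9.3] yaw 22.8 tilt [ 0.004 -0.003] F [-0.8 -0.5  0.1] w 74.5
[281.10039567 255.51252694]
```

View pics/w3.png

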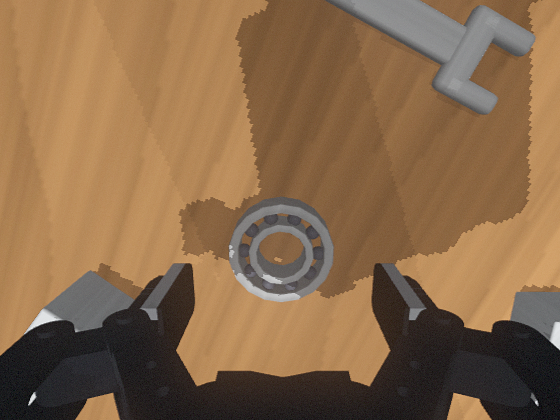

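View pics/s3.png

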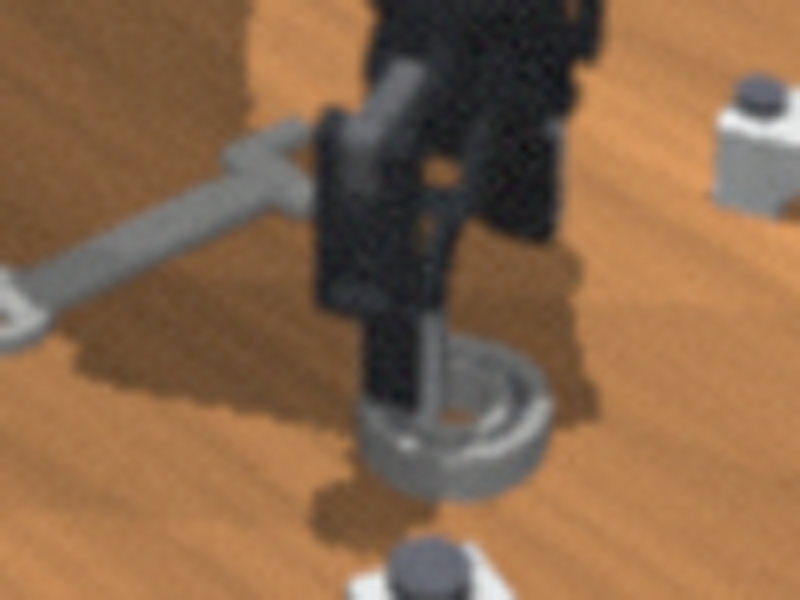

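Run:
```python
from h import *
s=state();p=np.array(s["tool_pos"]);Rm=R.from_rotvec(s["ee_rot"]).as_matrix();cs=calibration("side");c=calibration("wrist")
for sg in(-1,1):
  for z in (0,-10,-20,-30):
    print(sg,z,proj(cs,p+Rm@[sg*37,0,z]).round(1),"wrist",proj(c,p+Rm@[sg*37,-11,z]).round(1),proj(c,p+Rm@[sg*37,11,z]).round(1))
```

```text
-1 0 [300.2 311.4] wrist [208.8 233.6] [211.2 274.2]
-1 -10 [300.2 307.7] wrist [204.4 240.7] [207.2 283.3]
-1 -20 [300.2 303.9] wrist [199.6 248.7] [202.6 293.6]
-1 -30 [300.2 300.1] wrist [194.1 257.7] [197.6 305.1]
1 0 [313.4 291.1] wrist [358.2 233.7] [355.6 274.2]
1 -10 [313.5 287.5] wrist [362.6 240.8] [359.8 283.4]
1 -20 [313.6 283.9] wrist [367.5 248.7] [364.4 293.6]
1 -30 [313.7 280.2] wrist [373.1 257.8] [369.6 305.2]
```

Request:
play_rows(increments=[[0,0,0.006,0,0,0,0.75],[0,0,0.001,0,0,0,0.75]])

```text
t: 5.15
tool_pos: [436.9, -222.6, 1.8]
ee_rot: [3.076, 0.621, 0.005]
ft_force: [0.9, 0.3, -0.3]
width: 0.878
```

Run:
```python
from h import *
show();save("s4",grab_frame("side"),(270,250,350,320),8)
save("w4",grab_frame("wrist"),(120,190,440,390),2.5);
```

```text
t 5.15 pos [ 436.9 -222.6    1.8] yaw 22.8 tilt [ 0.004 -0.003] F [ 0.9  0.3 -0.3] w 74.7
```

View pics/s4.png

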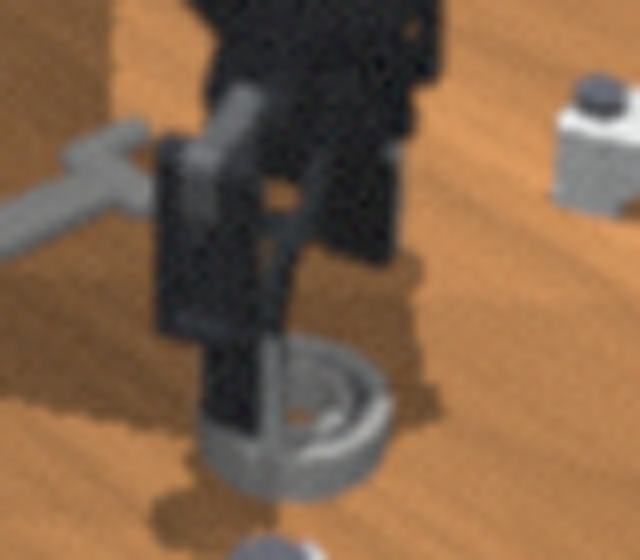

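View pics/w4.png

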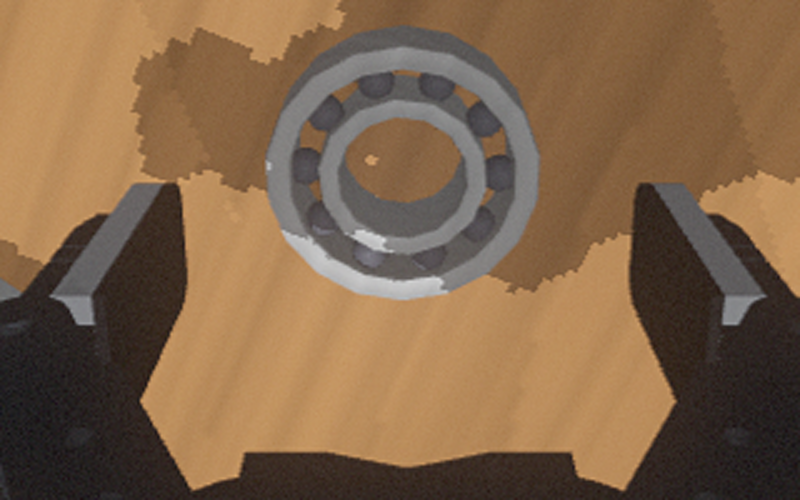

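Side and wrist views agree that the pad tips stand about 28 mm behind the reported TCP at this opening, and the earlier close passed over the ring untouched. So the working offset is about 18 mm more than I assumed. I'll go down in guarded steps, watching the force.

Request:
play_rows(increments=[[0,0,0.007,0,0,0,0.75],[0,0,0.003,0,0,0,0.75]])

```text
t: 5.5
tool_pos: [437.2, -222.8, -8.6]
ee_rot: [3.076, 0.621, 0.006]
ft_force: [0.1, 0.4, -0.5]
width: 0.872
```

Run:
```python
from h import *
show();save("s5",grab_frame("side"),(270,250,350,320),8)
save("w5",grab_frame("wrist"))
```

```text
t 5.5 pos [ 437.2 -222.8   -8.6] yaw 22.8 tilt [ 0.004 -0.003] F [ 0.1  0.4 -0.5] w 74.2
```

View pics/s5.png

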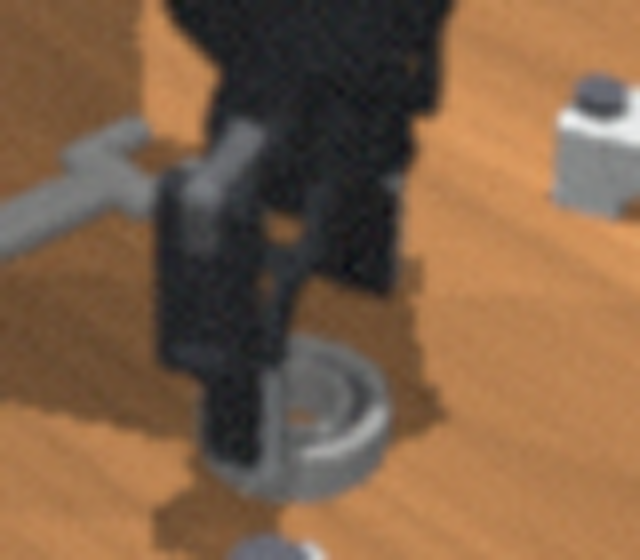

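Request:
play_rows(increments=[[0,0,0.006,0,0,0,0.75],[0,0,0.001,0,0,0,0.5],[0,0,0,0,0,0,0.0],[0,0,0,0,0,0,0.0],[0,0,0,0,0,0,0.0]], newtons=50)

```text
t: 6.22
tool_pos: [437.2, -222.8, -15.4]
ee_rot: [3.076, 0.621, 0.006]
ft_force: [1.2, -0.7, -1.3]
width: 0.568
```

Run:
```python
from h import *
show();save("s6",grab_frame("side"),(270,250,350,320),8)
```

```text
t 6.22 pos [ 437.2 -222.8  -15.4] yaw 22.8 tilt [ 0.004 -0.003] F [ 1.2 -0.7 -1.3] w 48.3
```

View pics/s6.png

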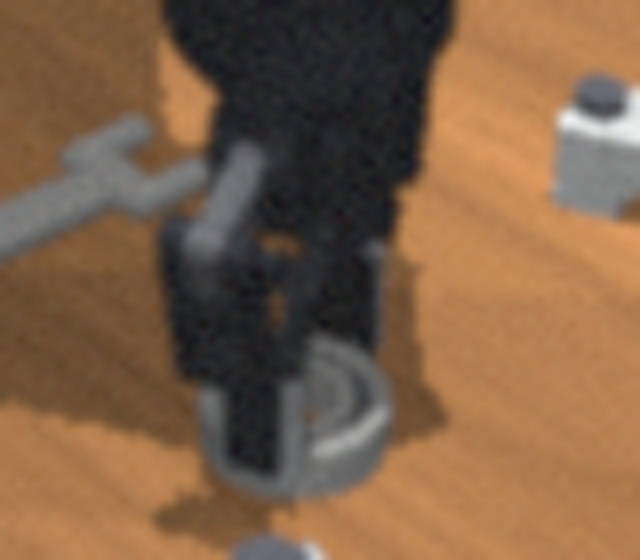

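The fingers stopped on the ring (the opening reads angle-like; about 51 mm true). Now I'll lift it and carry it to the tray.

Run:
```python
from h import *
p=st(-28,-40);print(p)
plan([(437,-222,150,4),(p[0],p[1],150,8)],rot=1)
```

```text
[595.27176665 145.25711317]
[0.0, -0.0, -0.041, 0.3, -0.2, -0.1]
[0.0, -0.0, -0.041, 0.0, 0.0, 0.0]
[0.0, -0.0, -0.041, 0.0, 0.0, 0.0]
[0.0, -0.0, -0.041, 0.0, 0.0, 0.0]
--
[0.036, -0.035, -0.0, 0.0, 0.0, 0.0]
[0.036, -0.035, -0.0, 0.0, 0.0, 0.0]
[0.036, -0.035, -0.0, 0.0, 0.0, 0.0]
[0.036, -0.035, -0.0, 0.0, 0.0, 0.0]
[0.036, -0.035, -0.0, 0.0, 0.0, 0.0]
[0.036, -0.035, -0.0, 0.0, 0.0, 0.0]
[0.036, -0.035, -0.0, 0.0, 0.0, 0.0]
[0.036, -0.035, -0.0, 0.0, 0.0, 0.0]
--
```

Request:
play_rows(increments=[[0,0,-0.03,0,0,0,0.0],[0,0,-0.041,0,0,0,0.0],[0,0,-0.041,0,0,0,0.0],[0,0,-0.041,0,0,0,0.0],[0,0,0,0,0,0,0.0]])

```text
t: 6.9
tool_pos: [435.9, -221.9, 140.2]
ee_rot: [3.078, 0.621, 0.002]
ft_force: [0.1, 0.3, -1.9]
width: 0.571
```

Request:
play_rows(increments=[[0.025,-0.025,0,0,0,0,0.0],[0.038,-0.037,0,0,0,0,0.0],[0.038,-0.037,0,0,0,0,0.0],[0.038,-0.037,0,0,0,0,0.0],[0.038,-0.037,0,0,0,0,0.0],[0.038,-0.037,0,0,0,0,0.0],[0.036,-0.035,0,0,0,0,0.0],[0.015,-0.015,0,0,0,0,0.0],[0,0,0,0,0,0,0.0]])

```text
t: 8.02
tool_pos: [577.5, 130.5, 125.3]
ee_rot: [-3.076, -0.615, 0.03]
ft_force: [0.2, 0.0, -1.3]
width: 0.569
```

Run:
```python
from h import *
show();p=st(-28,-40);plan([(p[0],p[1],44,3)],rot=1)
save("w7",grab_frame("wrist"))
```

```text
t 8.03 pos [577.5 130.5 125.3] yaw 22.6 tilt [-0.02   0.001] F [ 0.2  0.  -1.3] w 48.4
[0.008, -0.002, 0.027, -0.5, 1.0, -0.3]
[0.007, -0.002, 0.027, 0.0, 0.0, 0.0]
[0.007, -0.002, 0.027, 0.0, 0.0, 0.0]
--
```

View pics/w7.png

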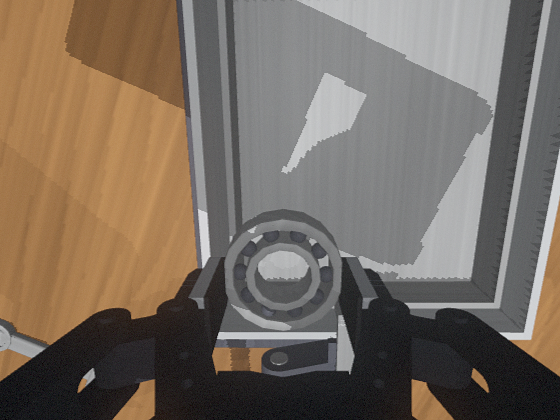

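Run:
```python
from h import *
c=calibration("wrist")
for n,(x,y,z) in dict(rimR=(100,-115,100),rimL=(-100,-115,100),fl=(81,-96,59),flL=(-81,-96,59),trayR=(85,-100,89)).items():
    print(n,proj(c,[*st(x,y),z]).round())
for uv,z in (((533,338),100),((472,278),59)):
    q=ray(c,uv,z)[:2]-SC;a=np.radians(SY);print(uv,np.round([np.cos(a)*q[0]+np.sin(a)*q[1],-np.sin(a)*q[0]+np.cos(a)*q[1]],1))
```

```text
rimR [530. 342.]
rimL [206. 340.]
fl [470. 283.]
flL [244. 282.]
trayR [499. 310.]
(533, 338) [ 101.3 -112.4]
(472, 278) [ 81.9 -92.2]
```

The wrist view confirms the stand pose within about 3 mm. Now I'll level, centre and descend.

Request:
play_rows(increments=[[0.012,-0.003,0,-0.5,1.0,-0.3,0.0],[0.01,-0.003,0.02,0,0,0,0.0],[0,0,0.02,0,0,0,0.0],[0,0,0,0,0,0,0.0]])

```text
t: 8.57
tool_pos: [595.4, 138.9, 84.0]
ee_rot: [3.08, 0.611, -0.001]
ft_force: [-0.4, -0.5, -0.6]
width: 0.568
```

Run:
```python
from h import *
show();p=st(-28,-40);plan([(p[0],p[1],46,2)],rot=1)
```

```text
t 8.57 pos [595.4 138.9  84. ] yaw 22.4 tilt [-0.    -0.002] F [-0.4 -0.5 -0.6] w 48.3
[0.001, -0.003, 0.019, 0.1, 0.0, -0.5]
[0.001, -0.003, 0.019, 0.0, -0.0, -0.0]
--
```

Request:
play_rows(increments=[[0.002,-0.005,0.018,0,0,-0.5,0.0],[0,0,0.016,0,0,0,0.0],[0,0,0.002,0,0,0,0.0],[0,0,0,0,0,0,0.0]])

```text
t: 9.07
tool_pos: [596.4, 143.3, 46.9]
ee_rot: [3.077, 0.622, 0.003]
ft_force: [0.2, -0.3, -0.9]
width: 0.567
```

Run:
```python
from h import *
show();
```

```text
t 9.07 pos [596.4 143.3  46.9] yaw 22.9 tilt [ 0.002 -0.002] F [ 0.2 -0.3 -0.9] w 48.2
```

Request:
play_rows(increments=[[0,0,0.002,0,0,0,0.0],[0,0,0.001,0,0,0,0.0],[0,0,0,0,0,0,0.0]])

```text
t: 9.45
tool_pos: [597.3, 143.4, 44.7]
ee_rot: [3.077, 0.623, 0.006]
ft_force: [0.0, 0.2, -0.4]
width: 0.57
```

Run:
```python
from h import *
show();
```

```text
t 9.45 pos [597.3 143.4  44.7] yaw 22.9 tilt [ 0.005 -0.002] F [ 0.   0.2 -0.4] w 48.5
```

Request:
play_rows(increments=[[0,0,0.001,0,0,0,0.0],[0,0,0,0,0,0,0.4],[0,0,0,0,0,0,0.4],[0,0,0,0,0,0,0.4],[0,0,-0.02,0,0,0,0.4],[0,0,-0.05,0,0,0,0.4],[0,0,-0.05,0,0,0,0.4],[0,0,-0.02,0,0,0,0.7]])

```text
t: 10.45
tool_pos: [596.0, 143.5, 186.4]
ee_rot: [3.077, 0.622, 0.001]
ft_force: [-0.6, 0.4, -1.3]
width: 0.844
```

Run:
```python
from h import *
show()
save("w8",grab_frame("wrist"))
plan([(515,-399,150,11)],rot=1)
```

```text
t 10.45 pos [596.  143.5 186.4] yaw 22.9 tilt [ 0.001 -0.002] F [-0.6  0.4 -1.3] w 71.7
[-0.026, 0.043, 0.004, 0.2, -0.2, -0.0]
[-0.026, 0.043, 0.003, 0.0, 0.0, 0.0]
[-0.026, 0.043, 0.003, 0.0, 0.0, 0.0]
[-0.026, 0.043, 0.003, 0.0, 0.0, 0.0]
[-0.026, 0.043, 0.003, 0.0, 0.0, 0.0]
[-0.026, 0.043, 0.003, 0.0, 0.0, 0.0]
[-0.026, 0.043, 0.003, 0.0, 0.0, 0.0]
[-0.026, 0.043, 0.003, 0.0, 0.0, 0.0]
[-0.026, 0.043, 0.003, 0.0, 0.0, 0.0]
[-0.026, 0.043, 0.003, 0.0, 0.0, 0.0]
[-0.026, 0.043, 0.003, 0.0, 0.0, 0.0]
--
```

View pics/w8.png

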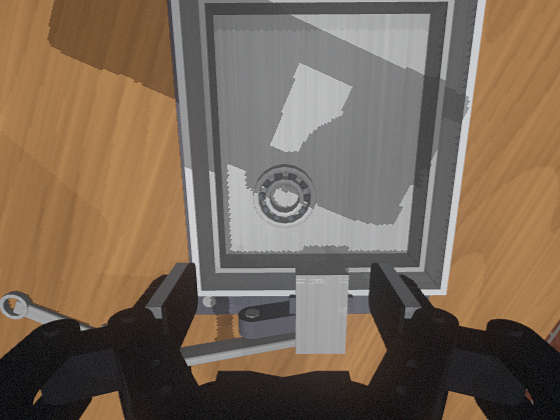

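The bearing lies flat on the tray floor at (286,195). Next, the gear.

Request:
play_rows(increments=[[-0.026,0.043,0.003,0,0,0,0.7],[-0.026,0.043,0.003,0,0,0,0.7],[-0.026,0.043,0.003,0,0,0,0.7],[-0.026,0.043,0.003,0,0,0,0.7],[-0.026,0.043,0.003,0,0,0,0.7],[-0.026,0.043,0.003,0,0,0,0.7],[-0.026,0.043,0.003,0,0,0,0.7],[-0.026,0.043,0.003,0,0,0,0.7],[-0.026,0.043,0.003,0,0,0,0.7],[-0.02,0.035,0.003,0,0,0,0.7],[-0.01,0.015,0,0,0,0,0.7],[0,0,0,0,0,0,0.7]])

```text
t: 12.0
tool_pos: [521.1, -374.3, 150.4]
ee_rot: [-3.075, -0.626, -0.006]
ft_force: [0.7, 0.2, 0.1]
width: 0.847
```

Run:
```python
from h import *
show();c=calibration("wrist");im=grab_frame("wrist");save("w9",im)
print(proj(c,(515,-399,32)).round(1),ray(c,(0,0),32)[:0])
plan([(515,-399,40,3)],rot=1)
```

```text
t 12.0 pos [ 521.1 -374.3  150.4] yaw 23.0 tilt [0.003 0.004] F [0.7 0.2 0.1] w 72.0
[264.5 222.5] []
[-0.005, 0.007, 0.037, -0.2, -0.2, 0.2]
[-0.005, 0.007, 0.037, 0.0, 0.0, 0.0]
[-0.005, 0.007, 0.037, 0.0, 0.0, 0.0]
--
```

View pics/w9.png

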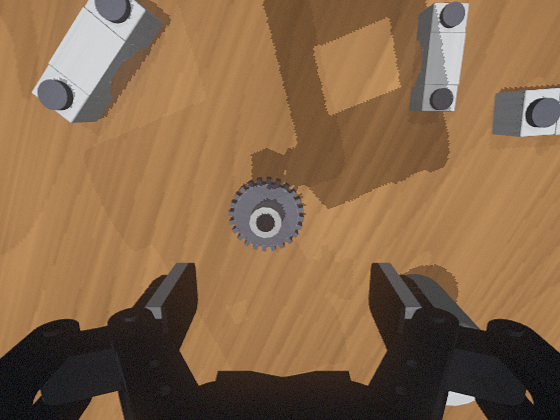

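The hub is at (265,222), matching the prediction.

Request:
play_rows(increments=[[-0.009,0.012,0.02,0,0,0,0.5],[-0.006,0.009,0.035,0,0,0,0.3],[0,0,0.035,0,0,0,0.3],[0,0,0.015,0,0,0,0.3],[0,0,0,0,0,0,0.3]])

```text
t: 12.68
tool_pos: [516.6, -393.2, 39.6]
ee_rot: [-3.069, -0.639, -0.004]
ft_force: [0.3, 0.2, -0.0]
width: 0.646
```

Run:
```python
from h import *
show();plan([(515,-399,-1,2)],rot=1)
```

```text
t 12.68 pos [ 516.6 -393.2   39.6] yaw 23.5 tilt [0.001 0.007] F [ 0.3  0.2 -0. ] w 54.9
[-0.002, 0.002, 0.02, -0.3, -0.2, 0.6]
[-0.002, 0.002, 0.02, -0.0, -0.0, -0.0]
--
```

Request:
play_rows(increments=[[-0.002,0.003,0.02,-0.3,-0.2,0.6,0.3],[-0.001,0.002,0.016,0,0,0,0.3],[0,0,0.002,0,0,0,0.3]])

```text
t: 13.05
tool_pos: [518.2, -400.1, 3.6]
ee_rot: [3.074, 0.627, 0.005]
ft_force: [0.0, -0.4, 0.3]
width: 0.647
```

Run:
```python
from h import *
show();plan([(515,-399,-1,1)],rot=1);save("s9",grab_frame("side"),(360,270,440,340),8)
```

```text
t 13.05 pos [ 518.2 -400.1    3.6] yaw 23.0 tilt [ 0.004 -0.004] F [ 0.  -0.4  0.3] w 55.0
[-0.003, -0.002, 0.005, 0.3, -0.1, 0.1]
--
```

View pics/s9.png

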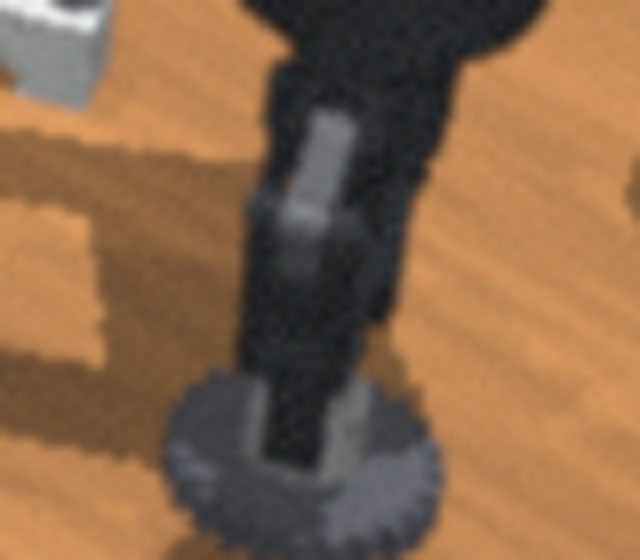

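Request:
play_rows(increments=[[-0.003,-0.001,0.004,0.3,0,0,0.2],[0,0,0,0,0,0,-0.6],[0,0,0,0,0,0,-0.6],[0,0,0,0,0,0,-0.6],[0,0,0,0,0,0,-0.6]], newtons=60)

```text
t: 13.72
tool_pos: [516.2, -401.5, 2.0]
ee_rot: [3.076, 0.627, 0.007]
ft_force: [0.3, -0.8, -0.5]
width: 0.288
```

Run:
```python
from h import *
show();save("s10",grab_frame("side"),(360,270,440,340),8)
```

```text
t 13.72 pos [ 516.2 -401.5    2. ] yaw 23.1 tilt [ 0.005 -0.002] F [ 0.3 -0.8 -0.5] w 24.4
```

View pics/s10.png

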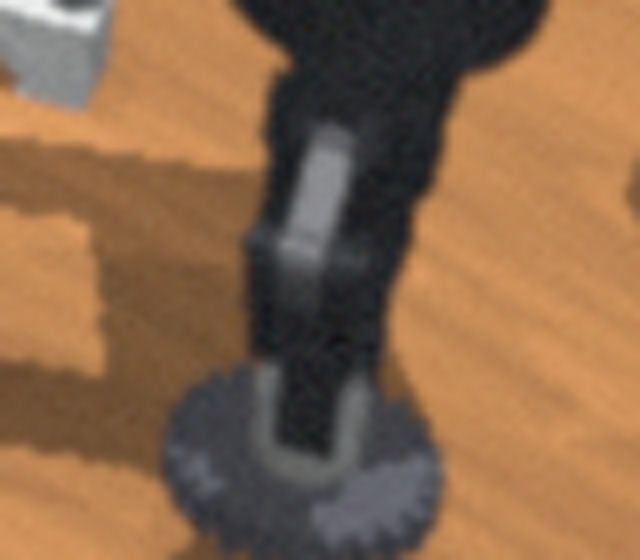

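The gear is gripped on its hub. I'll lift and carry it.

Run:
```python
from h import *
p=st(-38,48);print(p)
plan([(516,-401,170,4),(p[0],p[1],170,12)],rot=1)
```

```text
[551.81700498 222.43018936]
[0.0, 0.0, -0.042, 0.2, -0.2, 0.2]
[0.0, -0.0, -0.042, -0.0, 0.0, 0.0]
[0.0, -0.0, -0.042, -0.0, 0.0, 0.0]
[0.0, -0.0, -0.042, -0.0, 0.0, 0.0]
--
[0.023, -0.047, -0.0, -0.0, 0.0, 0.0]
[0.023, -0.047, -0.0, -0.0, 0.0, 0.0]
[0.023, -0.047, -0.0, -0.0, 0.0, 0.0]
[0.023, -0.047, -0.0, -0.0, 0.0, 0.0]
[0.023, -0.047, -0.0, -0.0, 0.0, 0.0]
[0.023, -0.047, -0.0, -0.0, 0.0, 0.0]
[0.023, -0.047, -0.0, -0.0, 0.0, 0.0]
[0.023, -0.047, -0.0, -0.0, 0.0, 0.0]
[0.023, -0.047, -0.0, -0.0, 0.0, 0.0]
[0.023, -0.047, -0.0, -0.0, 0.0, 0.0]
[0.023, -0.047, -0.0, -0.0, 0.0, 0.0]
[0.023, -0.047, -0.0, -0.0, 0.0, 0.0]
--
```

Request:
play_rows(increments=[[0,0,-0.03,0,0,0,-0.6],[0,0,-0.045,0,0,0,-0.6],[0,0,-0.045,0,0,0,-0.6],[0,0,-0.045,0,0,0,-0.6],[0,0,-0.005,0,0,0,-0.6]])

```text
t: 14.4
tool_pos: [513.8, -399.7, 173.0]
ee_rot: [-3.074, -0.627, -0.0]
ft_force: [0.1, -0.7, -0.9]
width: 0.29
```

Run:
```python
from h import *
show();p=st(-38,48)
plan([(p[0],p[1],170,12)],rot=1)
save("w11",grab_frame("wrist"))
```

```text
t 14.4 pos [ 513.8 -399.7  173. ] yaw 23.1 tilt [-0.001  0.004] F [ 0.1 -0.7 -0.9] w 24.7
[0.023, -0.046, 0.0, -0.2, -0.1, 0.2]
[0.023, -0.047, 0.0, -0.0, -0.0, 0.0]
[0.023, -0.047, 0.0, -0.0, -0.0, 0.0]
[0.023, -0.047, 0.0, -0.0, -0.0, 0.0]
[0.023, -0.047, 0.0, -0.0, -0.0, 0.0]
[0.023, -0.047, 0.0, -0.0, -0.0, 0.0]
[0.023, -0.047, 0.0, -0.0, -0.0, 0.0]
[0.023, -0.047, 0.0, -0.0, -0.0, 0.0]
[0.023, -0.047, 0.0, -0.0, -0.0, 0.0]
[0.023, -0.047, 0.0, -0.0, -0.0, 0.0]
[0.023, -0.047, 0.0, -0.0, -0.0, 0.0]
[0.023, -0.047, 0.0, -0.0, -0.0, 0.0]
--
```

View pics/w11.png

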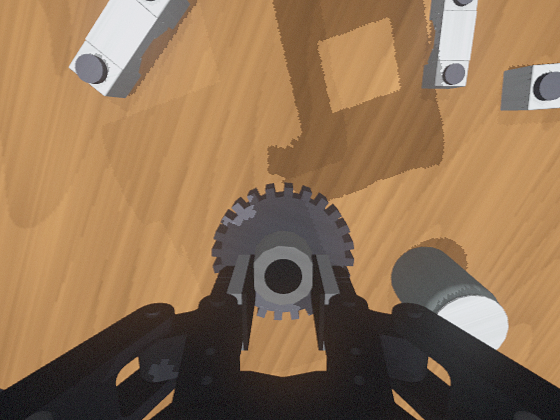

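The gear is held level by its hub.

Request:
play_rows(increments=[[0.015,-0.03,0,0,0,0,-0.6],[0.023,-0.047,0,0,0,0,-0.6],[0.023,-0.047,0,0,0,0,-0.6],[0.023,-0.047,0,0,0,0,-0.6],[0.023,-0.047,0,0,0,0,-0.6],[0.023,-0.047,0,0,0,0,-0.6],[0.023,-0.047,0,0,0,0,-0.6],[0.023,-0.047,0,0,0,0,-0.6],[0.023,-0.047,0,0,0,0,-0.6],[0.023,-0.047,0,0,0,0,-0.6],[0.023,-0.047,0,0,0,0,-0.6],[0.018,-0.04,0,0,0,0,-0.6],[0.01,-0.02,0,0,0,0,-0.6],[0,0,0,0,0,0,-0.6]])

```text
t: 16.2
tool_pos: [526.2, 245.7, 148.3]
ee_rot: [-3.049, -0.616, 0.084]
ft_force: [1.1, -0.6, -1.7]
width: 0.284
```

Run:
```python
from h import *
show();p=st(-38,48)
plan([(p[0],p[1],110,2)],rot=1)
```

```text
t 16.2 pos [526.2 245.7 148.3] yaw 22.9 tilt [-0.059  0.018] F [ 1.1 -0.6 -1.7] w 24.1
[0.008, 0.016, 0.018, -2.3, 2.7, -0.1]
[0.007, 0.016, 0.019, -0.0, -0.0, -0.0]
--
```

Request:
play_rows(increments=[[0.012,0.018,0,-2.3,2.7,0,-0.6],[0.008,0.012,0.015,0,0,0,-0.6],[0,0,0,0,0,0,-0.6]])

```text
t: 16.58
tool_pos: [553.4, 222.3, 126.3]
ee_rot: [3.078, 0.62, -0.016]
ft_force: [-0.3, 0.6, -1.8]
width: 0.288
```

Run:
```python
from h import *
show();p=st(-38,48)
plan([(p[0],p[1],100,2)],rot=1)
```

```text
t 16.57 pos [553.4 222.3 126.3] yaw 22.8 tilt [-0.009 -0.004] F [-0.3  0.6 -1.8] w 24.5
[-0.001, -0.0, 0.013, -0.0, 0.6, -0.1]
[-0.001, -0.0, 0.013, -0.0, -0.0, 0.0]
--
```

Request:
play_rows(increments=[[-0.001,0,0.015,0,0.6,0,-0.6],[0,0,0.02,0,0,0,-0.6],[0,0,0.015,0,0,0,-0.6],[0,0,0,0,0,0,-0.6]])

```text
t: 17.08
tool_pos: [551.3, 219.3, 72.9]
ee_rot: [-3.08, -0.613, 0.009]
ft_force: [0.5, -0.3, -2.1]
width: 0.289
```

Run:
```python
from h import *
show();p=st(-38,48)
plan([(p[0],p[1],62,1)],rot=1)
save("w12",grab_frame("wrist"))
```

```text
t 17.07 pos [551.3 219.3  72.9] yaw 22.5 tilt [-0.006  0.001] F [ 0.5 -0.3 -2.1] w 24.6
[0.002, -0.003, 0.011, -0.2, 0.3, -0.4]
--
```

View pics/w12.png

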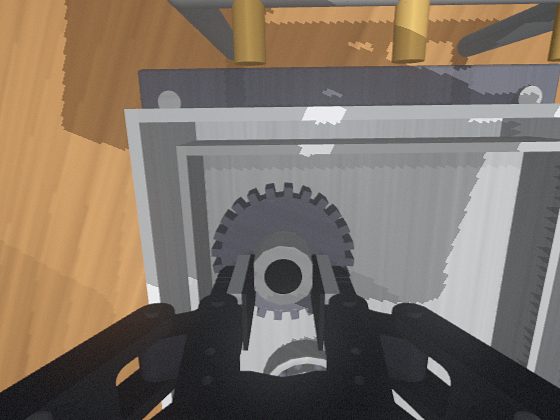

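Request:
play_rows(increments=[[0.002,-0.003,0.007,-0.2,0.3,-0.4,-0.6],[0,0,0.002,0,0,0,-0.6],[0,0,0.001,0,0,0,-0.6]])

```text
t: 17.5
tool_pos: [554.0, 223.7, 64.6]
ee_rot: [3.078, 0.625, 0.009]
ft_force: [-0.4, -0.1, -1.6]
width: 0.291
```

Run:
```python
from h import *
show()
```

```text
t 17.5 pos [554.  223.7  64.6] yaw 23.0 tilt [0.006 0.   ] F [-0.4 -0.1 -1.6] w 24.7
```

Request:
play_rows(increments=[[0,0,0.002,0,-0.3,0,-0.6],[0,0,0.001,0,0,0,-0.6],[0,0,0,0,0,0,-0.6]])

```text
t: 17.88
tool_pos: [554.4, 223.9, 61.9]
ee_rot: [3.077, 0.625, 0.002]
ft_force: [0.5, -1.0, -1.9]
width: 0.287
```

Run:
```python
from h import *
show()
```

```text
t 17.88 pos [554.4 223.9  61.9] yaw 23.0 tilt [ 0.001 -0.002] F [ 0.5 -1.  -1.9] w 24.4
```

Request:
play_rows(increments=[[0,0,0.001,0,0,0,-0.6],[0,0,0,0,0,0,0.0],[0,0,0,0,0,0,0.0],[0,0,0,0,0,0,0.0],[0,0,-0.02,0,0,0,0.0],[0,0,-0.045,0,0,0,0.2],[0,0,-0.045,0,0,0,0.2],[0,0,-0.01,0,0,0,0.2]])

```text
t: 18.88
tool_pos: [554.4, 223.9, 184.0]
ee_rot: [3.077, 0.624, 0.001]
ft_force: [0.0, -0.0, 0.8]
width: 0.594
```

Run:
```python
from h import *
show()
save("w13",grab_frame("wrist"))
plan([(589,-226,180,9)],rot=1)
```

```text
t 18.88 pos [554.4 223.9 184. ] yaw 22.9 tilt [ 0.001 -0.002] F [ 0.  -0.   0.8] w 50.5
[-0.016, 0.048, 0.001, 0.1, 0.1, 0.0]
[-0.016, 0.048, 0.0, -0.0, -0.0, -0.0]
[-0.016, 0.048, 0.0, -0.0, -0.0, -0.0]
[-0.016, 0.048, 0.0, -0.0, -0.0, -0.0]
[-0.016, 0.048, 0.0, -0.0, -0.0, -0.0]
[-0.016, 0.048, 0.0, -0.0, -0.0, -0.0]
[-0.016, 0.048, 0.0, -0.0, -0.0, -0.0]
[-0.016, 0.048, 0.0, -0.0, -0.0, -0.0]
[-0.016, 0.048, 0.0, -0.0, -0.0, -0.0]
--
```

View pics/w13.png

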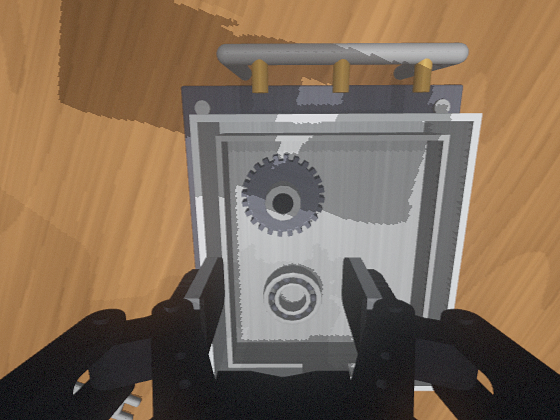

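The gear lies flat at (283,198) with the bearing at (292,295), and the right side of the tray is free for the cap. On to the cap.

Request:
play_rows(increments=[[-0.01,0.03,0,0,0,0,0.2],[-0.016,0.048,0,0,0,0,0.2],[-0.016,0.048,0,0,0,0,0.2],[-0.016,0.048,0,0,0,0,0.2],[-0.016,0.048,0,0,0,0,0.2],[-0.016,0.048,0,0,0,0,0.2],[-0.016,0.048,0,0,0,0,0.2],[-0.015,0.04,0,0,0,0,0.2],[-0.006,0.02,0,0,0,0,0.2],[0,0,0,0,0,0,0.2]])

```text
t: 20.18
tool_pos: [577.3, -182.4, 168.3]
ee_rot: [-3.067, -0.626, 0.035]
ft_force: [0.2, 1.7, -0.1]
width: 0.6
```

Run:
```python
from h import *
show();c=calibration("wrist");save("w14",grab_frame("wrist"))
print(proj(c,(578.5,-200,36)).round(),proj(c,(600,-253,36)).round())
plan([(589,-226,80,3)],rot=1,yaw=22.2)
```

```text
t 20.18 pos [ 577.3 -182.4  168.3] yaw 23.1 tilt [-0.024  0.006] F [ 0.2  1.7 -0.1] w 51.0
[279. 216.] [278. 275.]
[-0.002, 0.016, 0.029, -0.9, 1.2, 0.9]
[-0.002, 0.015, 0.029, 0.0, -0.0, -0.0]
[-0.002, 0.015, 0.029, 0.0, -0.0, -0.0]
--
```

View pics/w14.png

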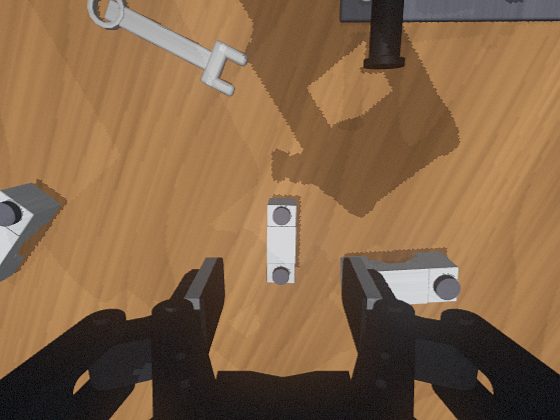

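The cap's bolts are at (281,215) and (281,274), within 1 mm of prediction. The larger block to the right is about 20 mm clear of the right finger's path.

Request:
play_rows(increments=[[0.001,0.025,0.01,-0.9,1.2,0.9,0.1],[-0.001,0.02,0.03,0,0,0,0.1],[0,0,0.03,0,0,0,0.1],[0,0,0.02,0,0,0,0.1],[0,0,0,0,0,0,0.1]])

```text
t: 20.85
tool_pos: [597.4, -220.5, 73.4]
ee_rot: [3.079, 0.614, 0.009]
ft_force: [-0.4, -0.4, -0.7]
width: 0.546
```

Run:
```python
from h import *
show();c=calibration("wrist");save("w15",grab_frame("wrist"))
plan([(590,-225.5,40,1),(590,-225.5,-9,3)],rot=1,yaw=22.2)
```

```text
t 20.85 pos [ 597.4 -220.5   73.4] yaw 22.6 tilt [ 0.006 -0.001] F [-0.4 -0.4 -0.7] w 46.4
[-0.009, 0.001, 0.034, 0.3, -0.3, 0.4]
--
[-0.0, -0.0, 0.016, 0.0, -0.0, -0.0]
[-0.0, -0.0, 0.016, 0.0, -0.0, -0.0]
[-0.0, -0.0, 0.016, 0.0, -0.0, -0.0]
--
```

View pics/w15.png

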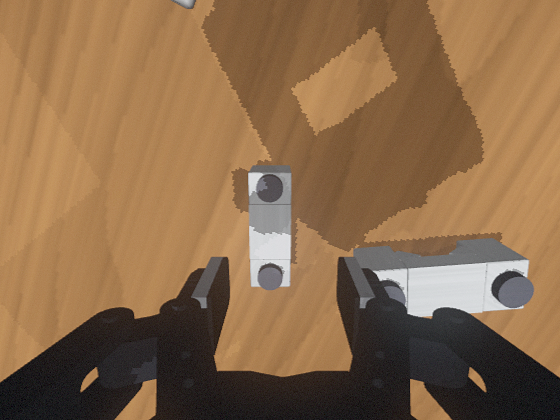

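Request:
play_rows(increments=[[-0.008,0.001,0.01,0.3,-0.3,0.4,0.1],[0,0,0.015,0,0,0,0.1],[0,0,0,0,0,0,0.1]])

```text
t: 21.28
tool_pos: [592.2, -225.4, 49.8]
ee_rot: [3.081, 0.604, 0.005]
ft_force: [0.7, -0.1, 0.1]
width: 0.547
```

Run:
```python
from h import *
show()
plan([(590,-225.5,-9,3)],rot=1,yaw=22.2)
```

```text
t 21.27 pos [ 592.2 -225.4   49.8] yaw 22.2 tilt [ 0.004 -0.001] F [ 0.7 -0.1  0.1] w 46.5
[-0.001, -0.0, 0.02, 0.1, -0.2, -0.0]
[-0.001, -0.0, 0.02, 0.0, 0.0, 0.0]
[-0.001, -0.0, 0.02, 0.0, 0.0, 0.0]
--
```

Request:
play_rows(increments=[[-0.002,0,0.02,0,-0.2,0,0.1],[0,0,0.02,0,0,0,0.1],[0,0,0.013,0,0,0,0.1],[0,0,0.001,0,0,0,0.1]])

```text
t: 21.78
tool_pos: [590.4, -226.6, -7.6]
ee_rot: [3.08, 0.604, 0.0]
ft_force: [0.1, 0.1, -0.9]
width: 0.553
```

Run:
```python
from h import *
show();save("w16",grab_frame("wrist"));save("s16",grab_frame("side"),(320,220,400,290),8)
plan([(590,-225.5,-9,1)],rot=1,yaw=22.2)
```

```text
t 21.77 pos [ 590.4 -226.6   -7.6] yaw 22.2 tilt [ 0.001 -0.003] F [ 0.1  0.1 -0.9] w 47.0
[-0.001, -0.002, 0.003, 0.3, -0.1, -0.0]
--
```

View pics/w16.png

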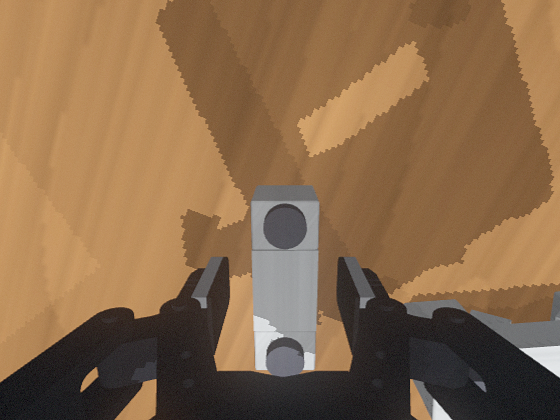

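View pics/s16.png

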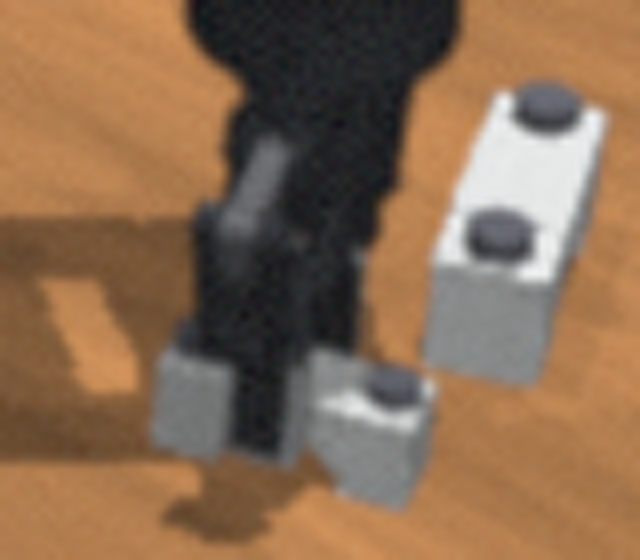

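Request:
play_rows(increments=[[0,0,0.001,0,0,0,0.1],[0,0,0,0,0,0,-0.7],[0,0,0,0,0,0,-0.7],[0,0,0,0,0,0,-0.7],[0,0,0,0,0,0,-0.7]], newtons=70)

```text
t: 22.5
tool_pos: [592.3, -227.6, -5.7]
ee_rot: [3.076, 0.604, 0.007]
ft_force: [0.8, -0.1, -1.1]
width: 0.284
```

Run:
```python
from h import *
show()
p=st(42,0);print(p);x,y,z=state()["tool_pos"]
plan([(x,y,150,4),(p[0],p[1],165,9)],rot=1)
```

```text
t 22.5 pos [ 592.3 -227.6   -5.7] yaw 22.2 tilt [ 0.005 -0.006] F [ 0.8 -0.1 -1.1] w 24.1
[644.18978703 209.34320591]
[0.0, 0.0, -0.039, 0.4, -0.2, -0.7]
[0.0, 0.0, -0.039, -0.0, -0.0, 0.0]
[0.0, 0.0, -0.039, -0.0, -0.0, 0.0]
[0.0, 0.0, -0.039, -0.0, -0.0, 0.0]
--
[0.024, -0.042, -0.002, -0.0, -0.0, 0.0]
[0.024, -0.042, -0.002, -0.0, -0.0, 0.0]
[0.024, -0.042, -0.002, -0.0, -0.0, 0.0]
[0.024, -0.042, -0.002, -0.0, -0.0, 0.0]
[0.024, -0.042, -0.002, -0.0, -0.0, 0.0]
[0.024, -0.042, -0.002, -0.0, -0.0, 0.0]
[0.024, -0.042, -0.002, -0.0, -0.0, 0.0]
[0.024, -0.042, -0.002, -0.0, -0.0, 0.0]
[0.024, -0.042, -0.002, -0.0, -0.0, 0.0]
--
```

Request:
play_rows(increments=[[0,0,-0.03,0.4,-0.2,-0.4,-0.7],[0,0,-0.045,0,0,0,-0.7],[0,0,-0.045,0,0,0,-0.7],[0,0,-0.045,0,0,0,-0.7],[0,0,-0.01,0,0,0,-0.7]])

```text
t: 23.12
tool_pos: [590.3, -226.2, 170.4]
ee_rot: [-3.075, -0.615, 0.011]
ft_force: [-0.2, -0.0, -2.1]
width: 0.285
```

Run:
```python
from h import *
show();save("w17",grab_frame("wrist"))
p=st(42,0)
plan([(p[0],p[1],170,9)],rot=1)
```

```text
t 23.12 pos [ 590.3 -226.2  170.4] yaw 22.6 tilt [-0.008  0.004] F [-0.2 -0.  -2.1] w 24.2
[0.024, -0.042, 0.0, -0.5, 0.4, -0.3]
[0.024, -0.042, -0.0, 0.0, 0.0, -0.0]
[0.024, -0.042, -0.0, 0.0, 0.0, -0.0]
[0.024, -0.042, -0.0, 0.0, 0.0, -0.0]
[0.024, -0.042, -0.0, 0.0, 0.0, -0.0]
[0.024, -0.042, -0.0, 0.0, 0.0, -0.0]
[0.024, -0.042, -0.0, 0.0, 0.0, -0.0]
[0.024, -0.042, -0.0, 0.0, 0.0, -0.0]
[0.024, -0.042, -0.0, 0.0, 0.0, -0.0]
--
```

View pics/w17.png

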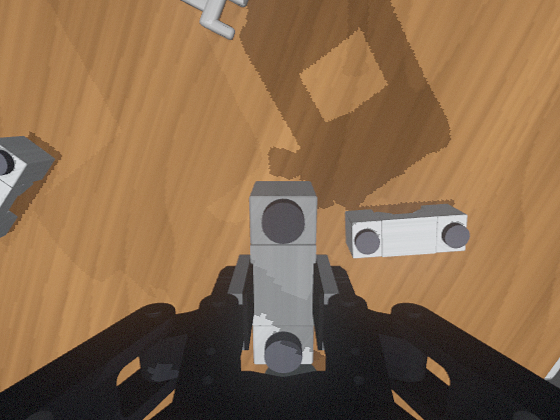

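The cap is held square. I'll carry it to the tray, keeping the wrist levelled on the way.

Request:
play_rows(increments=[[0.015,-0.03,0,-0.5,0.4,-0.3,-0.7],[0.024,-0.042,0,0,0,0,-0.7],[0.024,-0.042,0,0,0,0,-0.7],[0.024,-0.042,0,0,0,0,-0.7],[0.024,-0.042,0,0,0,0,-0.7],[0.024,-0.042,0,0,0,0,-0.7],[0.024,-0.042,0,0,0,0,-0.7],[0.024,-0.042,0,0,0,0,-0.7],[0.018,-0.03,0,0,0,0,-0.7],[0,0,0,0,0,0,-0.7]])

```text
t: 24.42
tool_pos: [624.8, 191.0, 144.8]
ee_rot: [-3.068, -0.615, 0.06]
ft_force: [-0.6, -0.6, -2.1]
width: 0.283
```

Run:
```python
from h import *
show()
p=st(42,0)
plan([(p[0],p[1],130,2)],rot=1)
```

```text
t 24.43 pos [624.8 191.  144.8] yaw 22.7 tilt [-0.04   0.004] F [-0.6 -0.6 -2.1] w 24.0
[0.013, -0.005, 0.007, -1.1, 2.0, -0.2]
[0.013, -0.005, 0.007, 0.0, -0.0, -0.0]
--
```

Request:
play_rows(increments=[[0.016,-0.008,0,-1.1,2.0,-0.2,-0.7],[0.013,-0.006,0.02,0,0,0,-0.7],[0,0,0.01,0,0,0,-0.7],[0,0,0,0,0,0,-0.7]])

```text
t: 24.92
tool_pos: [644.6, 213.7, 108.8]
ee_rot: [3.078, 0.619, -0.007]
ft_force: [-0.4, 0.6, -1.8]
width: 0.284
```

Run:
```python
from h import *
show();save("w18",grab_frame("wrist"))
p=st(42,0)
plan([(p[0],p[1],60,3)],rot=1)
```

```text
t 24.93 pos [644.6 213.7 108.8] yaw 22.8 tilt [-0.004 -0.003] F [-0.4  0.6 -1.8] w 24.1
[-0.001, 0.001, 0.016, 0.1, 0.2, -0.2]
[-0.001, 0.001, 0.016, 0.0, -0.0, -0.0]
[-0.001, 0.001, 0.016, 0.0, -0.0, -0.0]
--
```

View pics/w18.png

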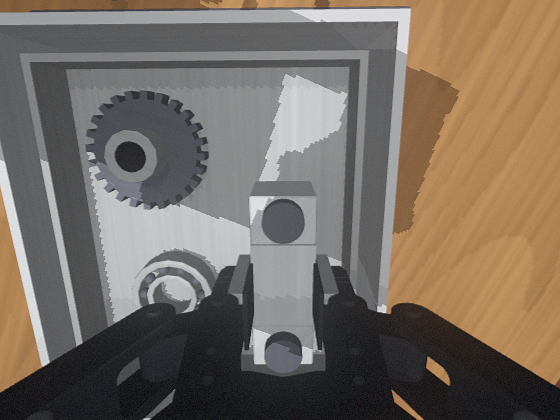

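The right side is a bit close to the wall, so I'll shift 6 mm toward the middle and descend.

Request:
play_rows(increments=[[-0.006,0.001,0.01,0,0.2,0,-0.7],[0,0.001,0.018,0,0,0,-0.7],[0,0,0.015,0,0,0,-0.7],[0,0,0,0,0,0,-0.7]])

```text
t: 25.48
tool_pos: [639.9, 207.7, 64.5]
ee_rot: [3.079, 0.616, 0.002]
ft_force: [-0.8, -0.8, -2.1]
width: 0.283
```

Run:
```python
from h import *
show();save("w19",grab_frame("wrist"))
p=st(36,0)
plan([(p[0],p[1],54,1)],rot=1)
```

```text
t 25.48 pos [639.9 207.7  64.5] yaw 22.6 tilt [ 0.001 -0.001] F [-0.8 -0.8 -2.1] w 24.1
[-0.002, 0.0, 0.011, 0.1, -0.1, -0.3]
--
```

View pics/w19.png

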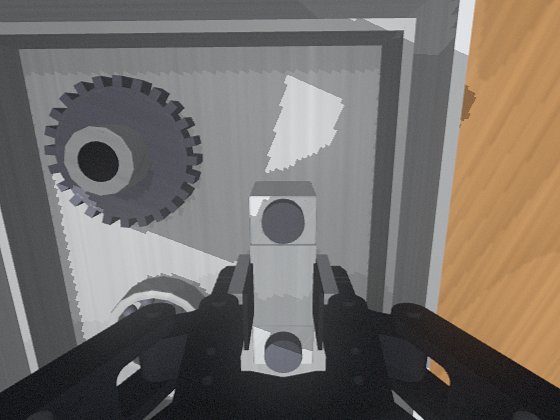

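Request:
play_rows(increments=[[-0.002,0,0.007,0,0,-0.2,-0.7],[0,0,0.002,0,0,0,-0.7],[0,0,0.001,0,0,0,-0.7]])

```text
t: 25.9
tool_pos: [639.8, 207.4, 55.6]
ee_rot: [3.078, 0.622, 0.008]
ft_force: [-0.7, 0.3, -1.7]
width: 0.279
```

Run:
```python
from h import *
show()
```

```text
t 25.9 pos [639.8 207.4  55.6] yaw 22.9 tilt [ 0.005 -0.   ] F [-0.7  0.3 -1.7] w 23.7
```

Request:
play_rows(increments=[[0,0,0.001,0,-0.2,0,-0.7],[0,0,0.001,0,0,0,-0.7],[0,0,0,0,0,0,-0.7]])

```text
t: 26.28
tool_pos: [640.3, 207.6, 54.0]
ee_rot: [3.077, 0.623, 0.004]
ft_force: [0.6, -1.1, -1.9]
width: 0.278
```

Run:
```python
from h import *
show()
```

```text
t 26.27 pos [640.3 207.6  54. ] yaw 22.9 tilt [ 0.003 -0.002] F [ 0.6 -1.1 -1.9] w 23.6
```

Request:
play_rows(increments=[[0,0,0.001,0,0,0,-0.7],[0,0,0.001,0,0,0,-0.7],[0,0,0,0,0,0,-0.7]])

```text
t: 26.65
tool_pos: [640.4, 207.7, 53.1]
ee_rot: [3.077, 0.623, 0.005]
ft_force: [-0.5, -0.2, -1.4]
width: 0.282
```

Run:
```python
from h import *
show()
```

```text
t 26.65 pos [640.4 207.7  53.1] yaw 22.9 tilt [ 0.004 -0.002] F [-0.5 -0.2 -1.4] w 24.0
```

Request:
play_rows(increments=[[0,0,0.001,0,0,0,-0.7],[0,0,0,0,0,0,-0.3],[0,0,0,0,0,0,-0.1],[0,0,0,0,0,0,-0.1],[0,0,-0.02,0,0,0,-0.1],[0,0,-0.045,0,0,0,-0.1],[0,0,-0.045,0,0,0,-0.1],[0,0,-0.04,0,0,0,-0.1],[0,0,-0.02,0,0,0,-0.1]])

```text
t: 27.78
tool_pos: [640.5, 207.9, 231.3]
ee_rot: [3.077, 0.622, 0.01]
ft_force: [1.2, 0.2, -0.1]
width: 0.45
```

Run:
```python
from h import *
show()
save("w20",grab_frame("wrist"));save("s20",grab_frame("side"),(180,140,340,250),5)
p=st(-115.6,-207);print(p)
plan([(p[0],p[1],200,7)],rot=1)
```

```text
t 27.77 pos [640.5 207.9 231.3] yaw 22.9 tilt [ 0.007 -0.001] F [ 1.2  0.2 -0.1] w 38.3
[579.5596248  -42.66810759]
[-0.022, 0.03, 0.004, 0.3, -0.5, -0.0]
[-0.022, 0.03, 0.005, -0.0, -0.0, -0.0]
[-0.022, 0.03, 0.005, -0.0, -0.0, -0.0]
[-0.022, 0.03, 0.005, -0.0, -0.0, -0.0]
[-0.022, 0.03, 0.005, -0.0, -0.0, -0.0]
[-0.022, 0.03, 0.005, -0.0, -0.0, -0.0]
[-0.022, 0.03, 0.005, -0.0, -0.0, -0.0]
--
```

View pics/w20.png

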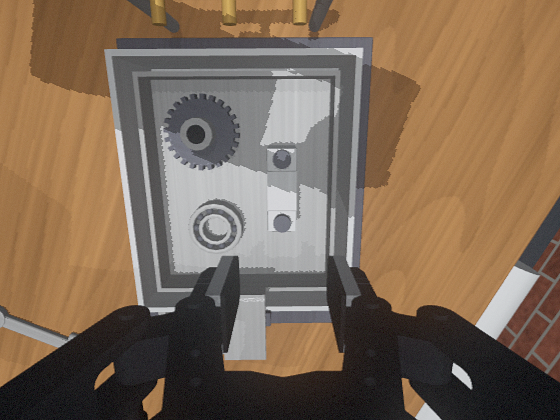

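View pics/s20.png

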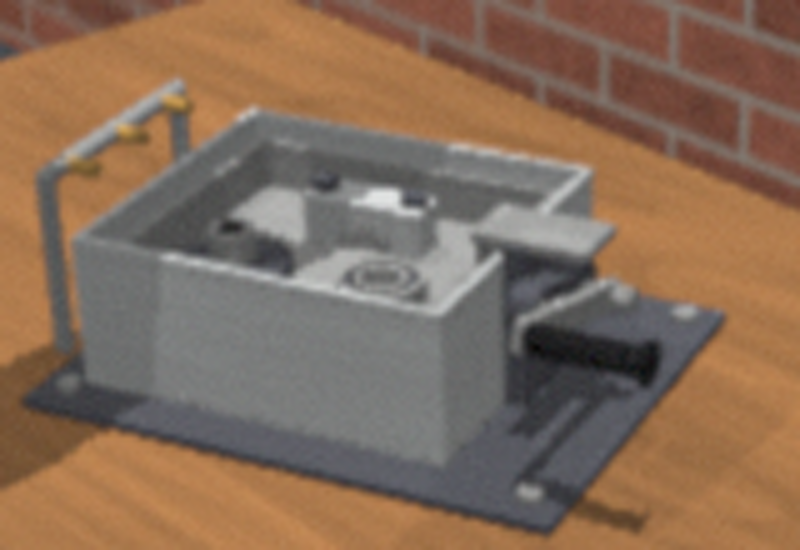

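All three parts lie flat and separate in the tray, and the lever is still down. Now the handle.

Request:
play_rows(increments=[[-0.015,0.02,0.004,0.3,-0.5,0,0.1],[-0.022,0.03,0.005,0,0,0,0.1],[-0.022,0.03,0.005,0,0,0,0.1],[-0.022,0.03,0.005,0,0,0,0.1],[-0.022,0.03,0.005,0,0,0,0.1],[-0.022,0.03,0.005,0,0,0,0.1],[-0.016,0.022,0,0,0,0,0.1],[0,0,0,0,0,0,0.1]])

```text
t: 28.88
tool_pos: [579.9, -29.1, 197.1]
ee_rot: [-3.074, -0.625, 0.013]
ft_force: [-0.0, 0.1, -0.4]
width: 0.547
```

Run:
```python
from h import *
show();c=calibration("wrist");save("w21",grab_frame("wrist"))
p=st(-115.6,-205);print(proj(c,[*p,107]),proj(c,[*st(-115.6,-173),107]),proj(c,[*st(-115.6,-237),107]))
plan([(p[0],p[1],150,3)],rot=1)
```

```text
t 28.88 pos [579.9 -29.1 197.1] yaw 23.0 tilt [-0.009  0.003] F [-0.   0.1 -0.4] w 46.5
[276.62898984 221.42039695] [276.50392608 179.75211507] [276.74631607 260.51071579]
[-0.002, 0.004, 0.016, -0.4, 0.4, 0.1]
[-0.002, 0.004, 0.016, -0.0, -0.0, -0.0]
[-0.002, 0.004, 0.016, -0.0, -0.0, -0.0]
--
```

View pics/w21.png

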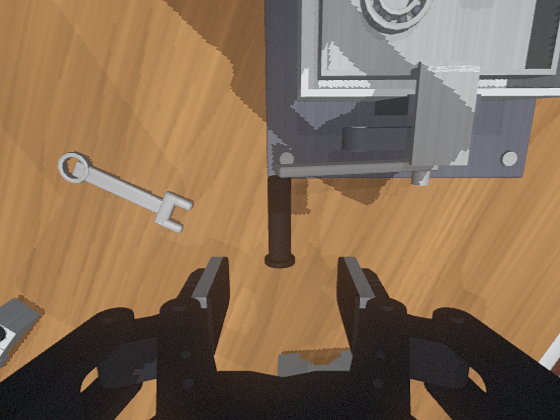

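The handle runs from (279,178) to (279,262), about 1.5 mm to tool +x of prediction. I'll lower onto it.

Request:
play_rows(increments=[[-0.001,0.008,0.015,-0.4,0.4,0.1,0.0],[-0.002,0.006,0.03,0,0,0,0.0],[0,0,0.02,0,0,0,0.0],[0,0,0,0,0,0,0.0]])

```text
t: 29.42
tool_pos: [583.4, -37.7, 130.2]
ee_rot: [-3.077, -0.631, -0.002]
ft_force: [-0.1, 0.3, 0.8]
width: 0.5
```

Run:
```python
from h import *
show();c=calibration("wrist");save("w22",grab_frame("wrist"))
p=st(-114,-206);print(p,proj(c,[*p,107]))
plan([(p[0],p[1],77,3)],rot=1)
```

```text
t 29.43 pos [583.4 -37.7 130.2] yaw 23.2 tilt [0.001 0.001] F [-0.1  0.3  0.8] w 42.5
[580.64439749 -41.12432386] [276.58547061 241.82154139]
[-0.002, 0.001, 0.018, 0.0, -0.2, 0.3]
[-0.001, 0.001, 0.018, 0.0, -0.0, 0.0]
[-0.001, 0.001, 0.018, 0.0, -0.0, 0.0]
--
```

View pics/w22.png

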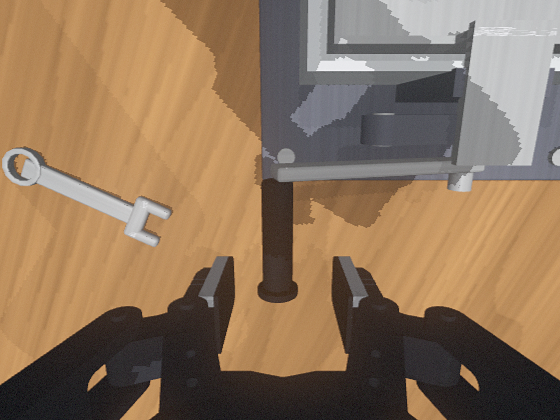

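Request:
play_rows(increments=[[-0.002,0.001,0.018,0,0,0.3,0.0],[-0.001,0.001,0.018,0,0,0,0.0],[0,0,0.013,0,0,0,0.0],[0,0,0,0,0,0,0.0]])

```text
t: 29.98
tool_pos: [586.3, -39.1, 85.1]
ee_rot: [3.075, 0.627, 0.017]
ft_force: [-0.2, -0.8, -0.5]
width: 0.502
```

Run:
```python
from h import *
show();save("w23",grab_frame("wrist"));save("s23",grab_frame("side"),(260,160,340,230),8)
p=st(-114,-206)
plan([(p[0],p[1],77,1)],rot=1)
```

```text
t 29.98 pos [586.3 -39.1  85.1] yaw 23.1 tilt [ 0.011 -0.001] F [-0.2 -0.8 -0.5] w 42.7
[-0.007, -0.001, 0.009, 0.4, -0.7, 0.1]
--
```

View pics/w23.png

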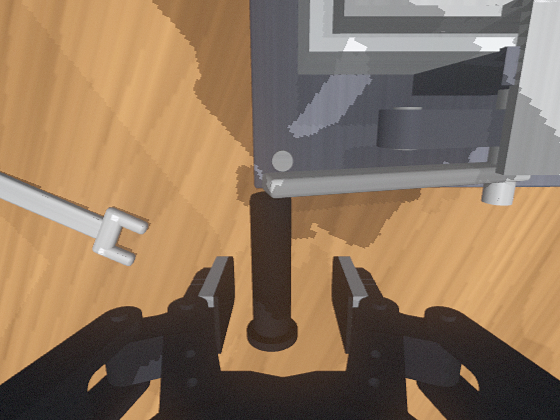

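View pics/s23.png

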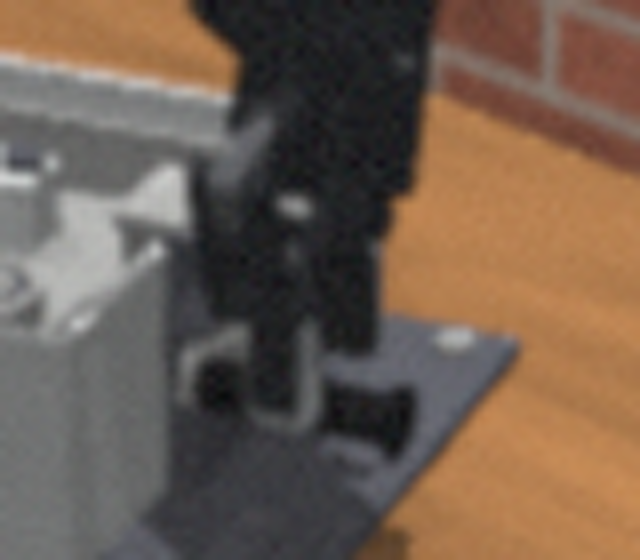

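Request:
play_rows(increments=[[-0.006,0,0.003,0.4,-0.7,0,0.0],[-0.001,0,0.004,0,0,0,0.0],[0,0,0,0,0,0,0.0]])

```text
t: 30.45
tool_pos: [581.2, -42.6, 80.0]
ee_rot: [3.078, 0.627, 0.002]
ft_force: [-0.3, -0.0, 1.2]
width: 0.503
```

Run:
```python
from h import *
show();save("w24",grab_frame("wrist"))
p=st(-114,-206)
plan([(p[0],p[1],77,1)],rot=1)
```

```text
t 30.45 pos [581.2 -42.6  80. ] yaw 23.0 tilt [ 0.001 -0.   ] F [-0.3 -0.   1.2] w 42.8
[-0.0, -0.002, 0.003, 0.1, -0.1, 0.1]
--
```

View pics/w24.png

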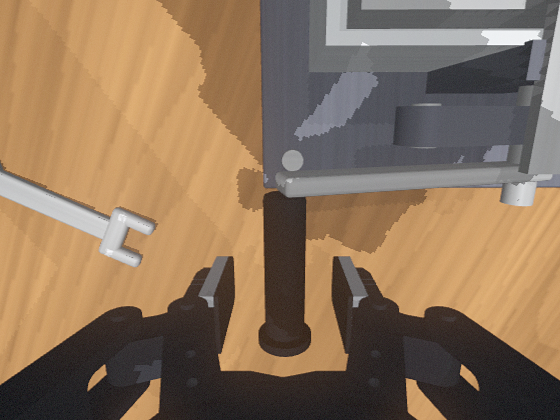

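Request:
play_rows(increments=[[0,0,0.004,0,0,0,0.0],[0,0,0,0,0,0,-0.8],[0,0,0,0,0,0,-0.8],[0,0,0,0,0,0,-0.8],[0,0,0,0,0,0,-0.8]], newtons=45)

```text
t: 31.12
tool_pos: [582.0, -42.6, 76.3]
ee_rot: [3.077, 0.628, 0.004]
ft_force: [0.3, -0.5, 0.7]
width: 0.191
```

Run:
```python
from h import *
show()
q=np.linspace(0,1.3,11);x=-120*np.sin(1.3-q);z=120*np.cos(1.3-q)
print(np.c_[q,x-x[0],z-z[0]].round(2).tolist());print(np.c_[np.diff(x),np.diff(z)].round(1).tolist())
```

```text
t 31.12 pos [582.  -42.6  76.3] yaw 23.1 tilt [ 0.003 -0.001] F [ 0.3 -0.5  0.7] w 16.2
[[0.0, 0.0, 0.0], [0.13, 5.14, 14.72], [0.26, 12.14, 28.65], [0.39, 20.89, 41.55], [0.52, 31.23, 53.21], [0.65, 43.0, 63.43], [0.78, 56.0, 72.04], [0.91, 70.0, 78.89], [1.04, 84.78, 83.87], [1.17, 100.07, 86.89], [1.3, 115.63, 87.9]]
[[5.1, 14.7], [7.0, 13.9], [8.7, 12.9], [10.3, 11.7], [11.8, 10.2], [13.0, 8.6], [14.0, 6.9], [14.8, 5.0], [15.3, 3.0], [15.6, 1.0]]
```

The handle is gripped. First part of the swing, about a third, then I'll check.

Request:
play_rows(increments=[[0.002,0,-0.007,0,0,0,-0.8],[0.003,0,-0.008,0,0,0,-0.8],[0.005,0,-0.01,0,0,0,-0.8],[0.006,0,-0.01,0,0,0,-0.8],[0.006,0,-0.009,0,0,0,-0.8],[0,0,0,0,0,0,-0.8]])

```text
t: 31.88
tool_pos: [597.9, -35.5, 117.1]
ee_rot: [3.076, 0.631, -0.019]
ft_force: [0.7, -3.7, -14.2]
width: 0.188
```

```bash
cat >> h.py <<'E'
P0=np.array([582.,-42.6,76.3])
def lev():
    show();d=np.array(state()["tool_pos"])-P0;a=np.radians(SY)
    dx=np.cos(a)*d[0]+np.sin(a)*d[1];dy=-np.sin(a)*d[0]+np.cos(a)*d[1];dz=d[2]
    X=-115.63+dx;Z=32.1+dz
    print("stand d",np.round([dx,dy,dz],1),"r",round(float(np.hypot(X,Z)),1),"q",round(float(1.3-np.arctan2(-X,Z)),3))
E
python3 - <<'E'
from h import *
lev();save("s25",grab_frame("side"),(180,120,340,250),4.5)
E
```

```text
t 31.88 pos [597.9 -35.5 117.1] yaw 23.2 tilt [-0.012 -0.003] F [  0.7  -3.7 -14.2] w 16.0
stand d [17.4  0.3 40.8] r 122.3 q 0.368
```

View pics/s25.png

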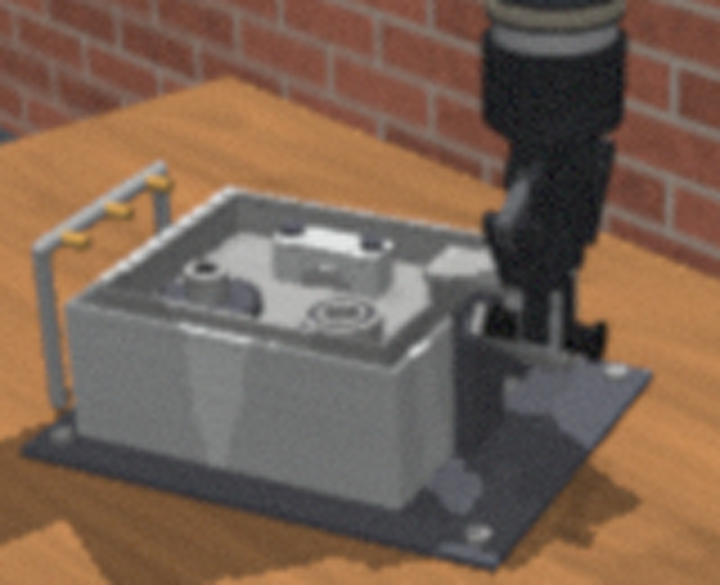

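The tray is rising with the parts settled. Continuing the arc.

Request:
play_rows(increments=[[0.007,0,-0.006,0,0.4,0,-0.8],[0.007,0,-0.007,0,0.3,0,-0.8],[0.008,0,-0.006,0,0,0,-0.8],[0.009,0,-0.006,0,0,0,-0.8],[0.009,0,-0.005,0,0,0,-0.8],[0,0,0,0,0,0,-0.8]])

```text
t: 32.67
tool_pos: [618.9, -26.4, 144.2]
ee_rot: [3.073, 0.637, -0.061]
ft_force: [2.3, -1.8, -16.1]
width: 0.184
```

Run:
```python
from h import *
lev()
```

```text
t 32.67 pos [618.9 -26.4 144.2] yaw 23.4 tilt [-0.038 -0.01 ] F [  2.3  -1.8 -16.1] w 15.7
stand d [40.3  0.6 67.9] r 125.2 q 0.655
```

Run:
```python
from h import *
save("w26",grab_frame("wrist"));save("s26",grab_frame("side"),(240,120,340,210),7)
```

```text
(no output)
```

View pics/w26.png

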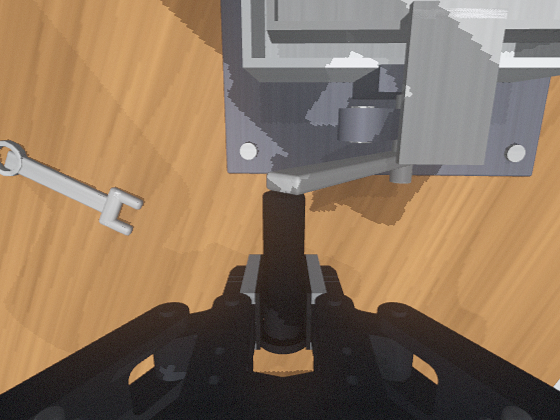

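View pics/s26.png

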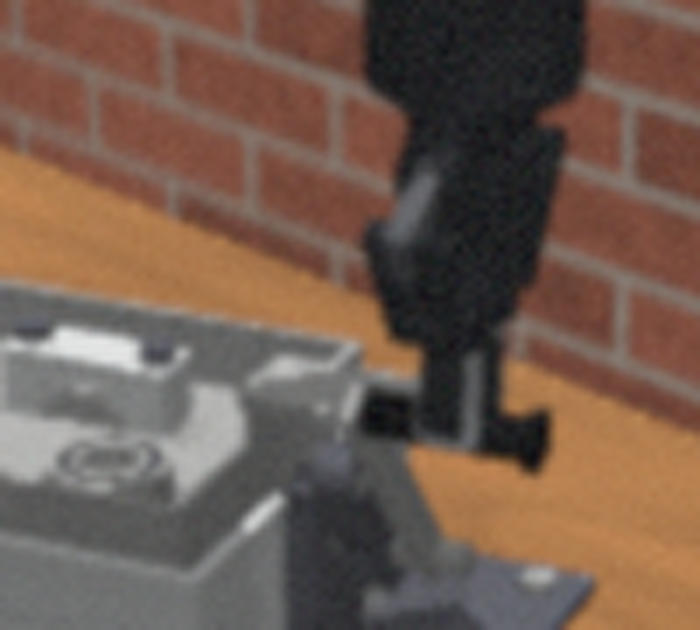

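The handle is still between the pads but toward the tips, so I was pulling slightly outside the arc. I'll firm the grip, level the tool and follow with less lift.

Request:
play_rows(increments=[[0.008,0,-0.003,0,1.2,0,-0.8],[0.008,0,-0.003,0,1.2,0,-0.8],[0.009,0,-0.003,0,0.4,0,-0.8],[0.009,0,-0.003,0,0.4,0,-0.8],[0,0,0,0,0,0,-0.8]], newtons=60)

```text
t: 33.4
tool_pos: [630.7, -21.1, 154.3]
ee_rot: [-3.071, -0.643, 0.049]
ft_force: [1.9, -3.1, -15.0]
width: 0.176
```

Run:
```python
from h import *
lev();save("s27",grab_frame("side"),(240,110,340,200),7)
```

```text
t 33.4 pos [630.7 -21.1 154.3] yaw 23.7 tilt [-0.031 -0.003] F [  1.9  -3.1 -15. ] w 14.9
stand d [53.2  0.8 78. ] r 126.6 q 0.784
```

View pics/s27.png

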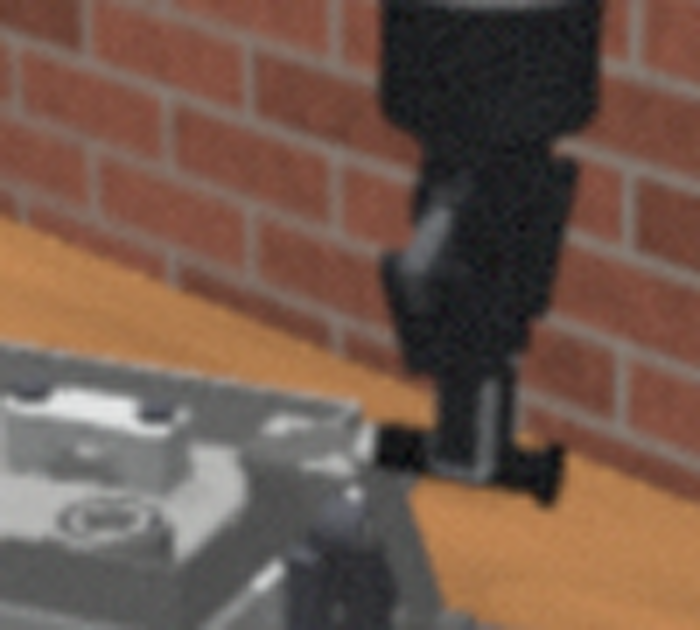

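The handle is creeping toward the fingertips: r has grown from 120 to 127 mm and the opening is shrinking. Rather than risk losing it, I'll lower the lever gently back to rest under grip and regrip deeper.

Request:
play_rows(increments=[[-0.006,0,0.006,0,0.5,0,-0.8],[-0.007,0,0.008,0,0.5,0,-0.8],[-0.007,0,0.008,0,0.3,0,-0.8],[-0.007,0,0.009,0,0,0,-0.8],[-0.007,0,0.009,0,0,0,-0.8],[-0.006,0,0.01,0,0,0,-0.8],[-0.005,0,0.01,0,0,0,-0.8]])

```text
t: 34.33
tool_pos: [591.9, -37.9, 104.9]
ee_rot: [-3.069, -0.639, -0.016]
ft_force: [-5.6, 6.1, -4.5]
width: 0.18
```

Run:
```python
from h import *
lev()
```

```text
t 34.33 pos [591.9 -37.9 104.9] yaw 23.5 tilt [0.009 0.008] F [-5.6  6.1 -4.5] w 15.3
stand d [10.9  0.4 28.6] r 121.1 q 0.255
```

Request:
play_rows(increments=[[-0.004,0,0.009,0,0,0,-0.8],[-0.003,0,0.009,0,0,0,-0.8],[-0.003,0,0.009,0,0,0,-0.8],[0,0,0.004,0,0,0,-0.8],[0,0,0,0,0,0,-0.8]])

```text
t: 34.95
tool_pos: [582.2, -42.1, 76.8]
ee_rot: [-3.07, -0.639, -0.017]
ft_force: [-7.7, 13.9, -0.7]
width: 0.174
```

Run:
```python
from h import *
lev();save("w28",grab_frame("wrist"));save("s28",grab_frame("side"),(180,120,340,250),4.5)
```

```text
t 34.95 pos [582.2 -42.1  76.8] yaw 23.5 tilt [0.01  0.008] F [-7.7 13.9 -0.7] w 14.8
stand d [0.4 0.3 0.5] r 119.8 q 0.005
```

View pics/w28.png

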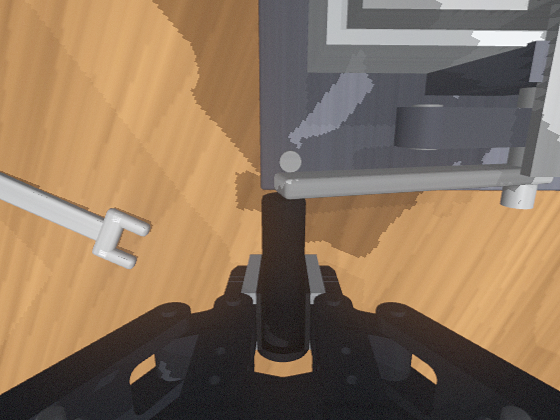

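View pics/s28.png

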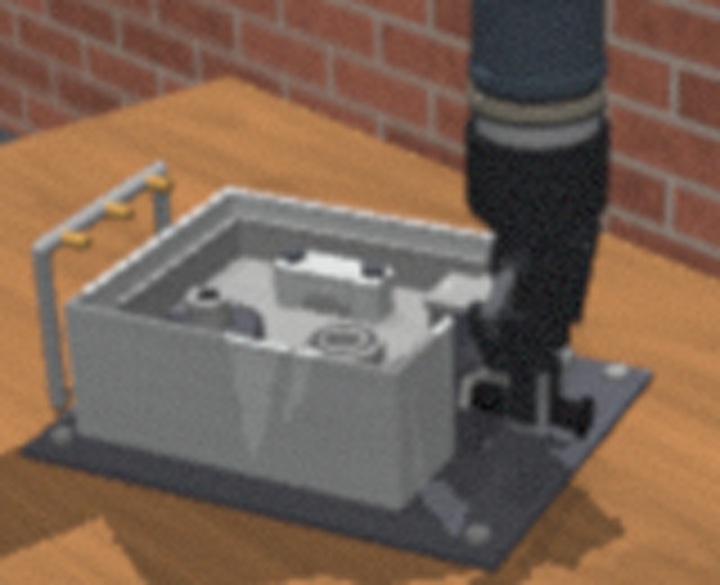

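Lever back at rest, parts undisturbed. Now I'll open, go 10 mm deeper, level and regrip.

Request:
play_rows(increments=[[0,0,0,0,0,0,-0.2],[0,0,0,0,0,0,-0.1],[0,0,0.003,0.4,-0.6,0.5,-0.1],[0,0,0.005,0,0,0,-0.1],[0,0,0.002,0,0,0,-0.1]])

```text
t: 35.67
tool_pos: [587.4, -40.8, 67.2]
ee_rot: [-3.07, -0.624, -0.015]
ft_force: [0.1, 0.2, 0.6]
width: 0.449
```

Run:
```python
from h import *
lev();save("w29",grab_frame("wrist"))
```

```text
t 35.67 pos [587.4 -40.8  67.2] yaw 23.0 tilt [0.007 0.011] F [0.1 0.2 0.6] w 38.2
stand d [ 5.7 -0.5 -9.1] r 112.3 q -0.064
```

View pics/w29.png

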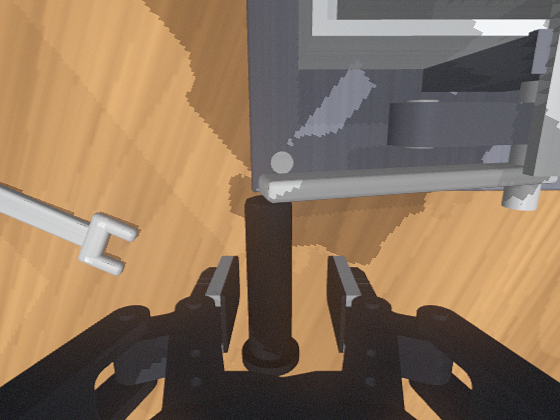

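Run:
```python
from h import *
plan([(581.5,-43,66.5,1)],rot=1)
```

```text
[-0.006, -0.0, 0.0, -0.4, -0.6, 0.1]
--
```

Request:
play_rows(increments=[[-0.006,0,0,-0.4,-0.6,0.1,-0.1],[0,0,0,0,0,0,-0.1],[0,0,0,0,0,0,-0.9],[0,0,0,0,0,0,-0.9],[0,0,0,0,0,0,-0.9]], newtons=40)

```text
t: 36.35
tool_pos: [582.1, -42.9, 67.0]
ee_rot: [3.079, 0.623, 0.002]
ft_force: [0.3, -0.0, 0.3]
width: 0.197
```

Run:
```python
from h import *
lev();save("w30",grab_frame("wrist"));save("s30",grab_frame("side"),(260,150,340,220),8)
```

```text
t 36.35 pos [582.1 -42.9  67. ] yaw 22.9 tilt [ 0.001 -0.   ] F [ 0.3 -0.   0.3] w 16.8
stand d [-0.  -0.3 -9.3] r 117.9 q -0.077
```

View pics/w30.png

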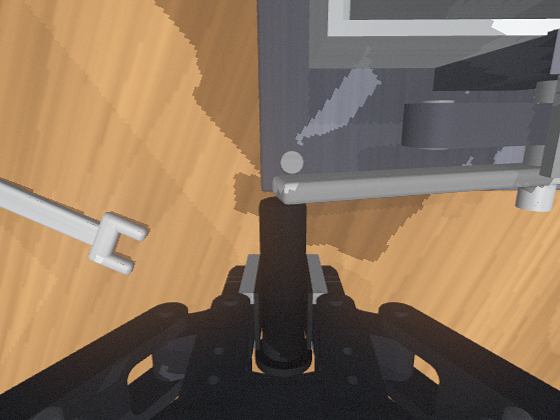

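View pics/s30.png

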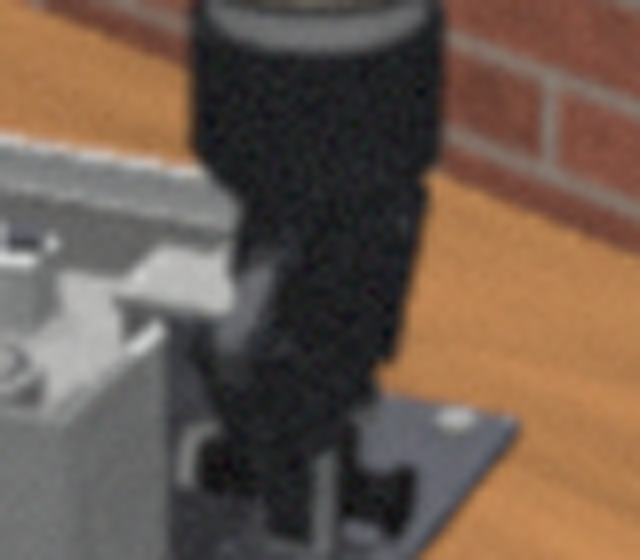

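The handle now sits well up between the pads. Swinging again, driving along the arc's tangent with extra x to make up for the arm's give.

Request:
play_rows(increments=[[0.004,0,-0.01,0,0.2,0,-0.9],[0.006,0,-0.011,0,0.3,0,-0.9],[0.008,0,-0.011,0,0.3,0,-0.9],[0.009,0,-0.01,0,0.3,0,-0.9]])

```text
t: 36.95
tool_pos: [596.2, -36.5, 104.3]
ee_rot: [-3.074, -0.629, 0.013]
ft_force: [-4.5, -8.0, -10.5]
width: 0.194
```

```bash
sed -i 's/^P0=.*/P0=np.array([582.1,-42.9,67.0])/' h.py
python3 - <<'E'
from h import *
lev()
E
```

```text
t 36.95 pos [596.2 -36.5 104.3] yaw 23.1 tilt [-0.009  0.002] F [ -4.5  -8.  -10.5] w 16.5
stand d [15.5  0.4 37.3] r 121.8 q 0.335
```

Request:
play_rows(increments=[[0.011,0,-0.009,0,0.4,0,-0.9],[0.012,0,-0.008,0,0.4,0,-0.9],[0.013,0,-0.007,0,0.4,0,-0.9],[0.014,0,-0.006,0,0.4,0,-0.9]])

```text
t: 37.45
tool_pos: [615.1, -27.9, 131.1]
ee_rot: [-3.07, -0.64, 0.076]
ft_force: [-14.1, -11.5, 2.5]
width: 0.199
```

Run:
```python
from h import *
lev()
```

```text
t 37.45 pos [615.1 -27.9 131.1] yaw 23.6 tilt [-0.048 -0.006] F [-14.1 -11.5   2.5] w 16.9
stand d [36.3  0.9 64.1] r 124.7 q 0.61
```

Request:
play_rows(increments=[[0.013,0,-0.009,0,1.5,0,-0.9],[0.014,0,-0.008,0,1.5,0,-0.9],[0.014,0,-0.006,0,1.5,0,-0.9],[0.015,0,-0.005,0,1.5,0,-0.9]], newtons=32)

```text
t: 37.95
tool_pos: [647.1, -14.0, 154.5]
ee_rot: [-3.052, -0.638, -0.008]
ft_force: [-8.2, -7.4, -1.6]
width: 0.189
```

Run:
```python
from h import *
lev();save("s31",grab_frame("side"),(220,90,340,200),6)
save("w31",grab_frame("wrist"))
```

```text
t 37.95 pos [647.1 -14.  154.5] yaw 23.6 tilt [0.    0.024] F [-8.2 -7.4 -1.6] w 16.1
stand d [71.1  1.3 87.5] r 127.6 q 0.943
```

View pics/s31.png

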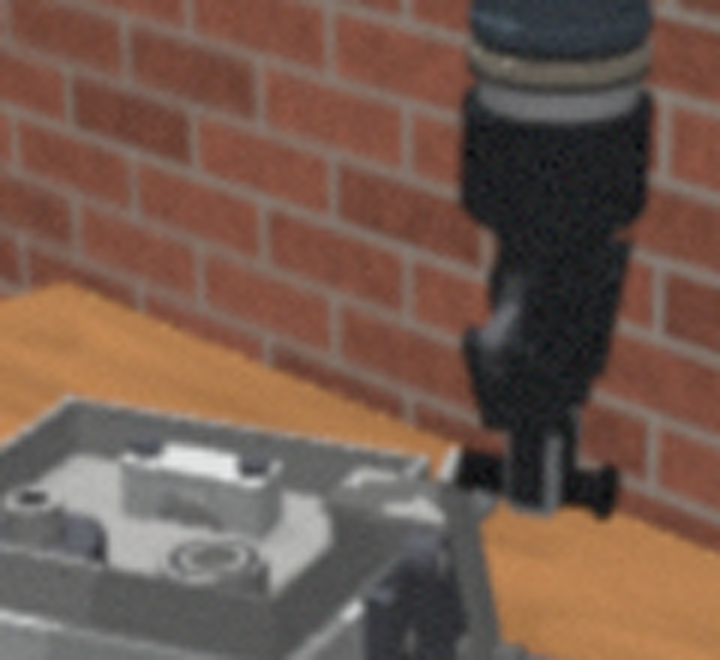

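View pics/w31.png

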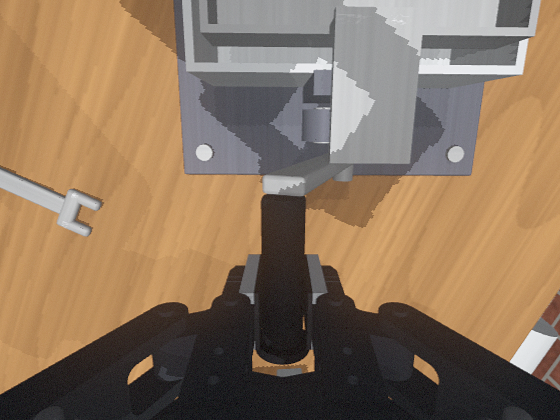

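The side view shows the tray well up and the lever about 0.9 rad. Remaining travel is mostly sideways; keeping z level lets the handle settle back deeper in the grip.

Request:
play_rows(increments=[[0.014,0,-0.001,-1.0,0.3,0,-0.9],[0.014,0,-0.001,-0.5,0.3,0,-0.9],[0.012,0,0,0,0.3,0,-0.9]])

```text
t: 38.42
tool_pos: [668.4, -5.8, 162.8]
ee_rot: [3.069, 0.642, -0.016]
ft_force: [-10.2, -5.4, 6.2]
width: 0.192
```

Run:
```python
from h import *
lev();plan([(660,0,160,2)],rot=1)
```

```text
t 38.42 pos [668.4  -5.8 162.8] yaw 23.6 tilt [-0.009 -0.008] F [-10.2  -5.4   6.2] w 16.3
stand d [94.   0.6 95.8] r 129.8 q 1.132
[-0.003, -0.004, 0.001, 0.2, 0.7, 0.7]
[-0.003, -0.004, 0.001, -0.0, -0.0, 0.0]
--
```

Request:
play_rows(increments=[[0.013,0,0.002,0.2,0.7,0.4,-0.9],[0.01,0,0.002,0.1,0.3,0.2,-0.9]])

```text
t: 38.67
tool_pos: [680.8, -0.3, 164.9]
ee_rot: [3.077, 0.627, -0.022]
ft_force: [-9.7, -4.2, 3.2]
width: 0.189
```

Run:
```python
from h import *
lev();save("s32",grab_frame("side"),(220,90,340,200),6)
im=grab_frame("wrist");save("w32",im);plan([(660,0,160,2)],rot=1)
```

```text
t 38.67 pos [ 6.808e+02 -3.000e-01  1.649e+02] yaw 23.0 tilt [-0.014 -0.004] F [-9.7 -4.2  3.2] w 16.1
stand d [107.5   0.8  97.9] r 130.3 q 1.238
[-0.01, -0.004, 0.003, -0.1, 0.8, 0.2]
[-0.01, -0.004, 0.002, -0.0, -0.0, 0.0]
--
```

View pics/s32.png

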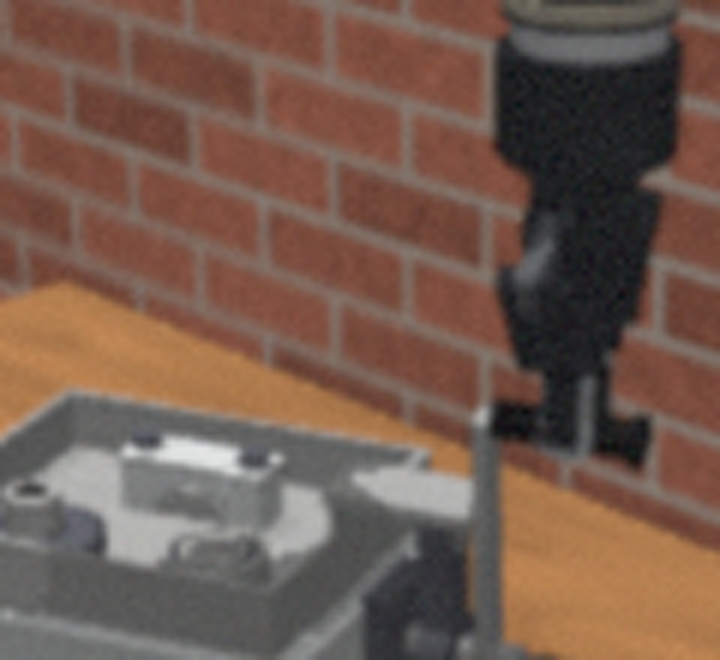

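View pics/w32.png

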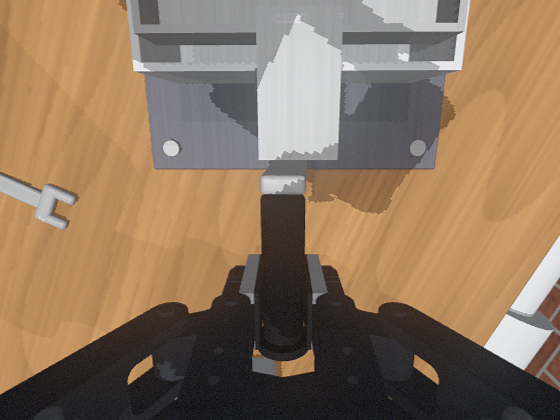

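Ear centre column about 298, handle 283: about 8 mm still to go, matching the 8.1 mm from the tool pose. I'll finish in small steps.

Request:
play_rows(increments=[[0.01,0,0.001,0,0.8,0.1,-0.9],[0.008,0,0,0,0.2,0,-0.9]])

```text
t: 39.02
tool_pos: [688.3, 3.0, 165.9]
ee_rot: [3.078, 0.626, -0.029]
ft_force: [-5.9, -6.7, -4.6]
width: 0.196
```

Run:
```python
from h import *
lev();im=grab_frame("wrist");save("w33",im);lev()
im=grab_frame("side");save("s33",im,(220,90,340,200),6);lev()
c=calibration("wrist")
h=state()["tool_pos"]
```

```text
t 39.02 pos [688.3   3.  165.9] yaw 23.0 tilt [-0.018 -0.004] F [-5.9 -6.7 -4.6] w 16.6
stand d [115.7   0.9  98.9] r 131.0 q 1.3
t 39.08 pos [688.7   3.1 165.8] yaw 23.0 tilt [-0.018 -0.004] F [-6.5 -5.1  0.9] w 16.6
stand d [116.1   0.9  98.8] r 130.9 q 1.303
t 39.12 pos [688.6   3.1 165.8] yaw 23.0 tilt [-0.018 -0.004] F [-7.9 -5.3  0.2] w 16.7
stand d [116.    0.9  98.8] r 130.9 q 1.303
```

View pics/s33.png

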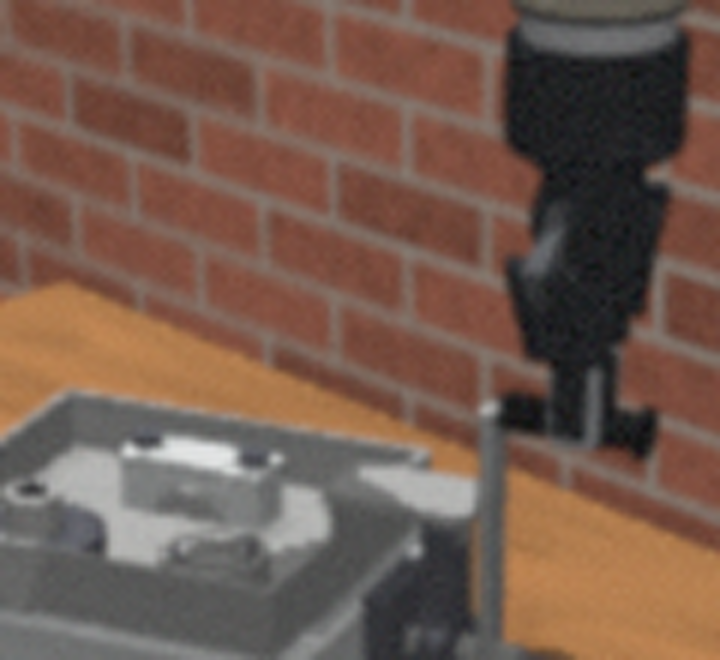

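View pics/w33.png

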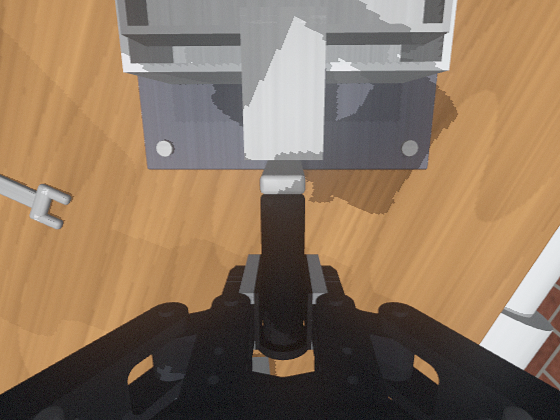

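Run:
```python
from h import *
lev();c=calibration("wrist")
a=np.radians(SY)
def inv(P): q=np.array(P[:2])-SC;return np.round([np.cos(a)*q[0]+np.sin(a)*q[1],-np.sin(a)*q[0]+np.cos(a)*q[1]],1)
for uv in ((245,160),(324,160)): print("ear",inv(ray(c,uv,151)))
for uv in ((262,185),(304.5,185),(262,178),(304,178)): print("armend",inv(ray(c,uv,200)))
for uv in ((262,225),(305,225)): print("handle",inv(ray(c,uv,195)))
im=grab_frame("top");save("t34",im,(110,100,320,265),3.6)
save("s34",grab_frame("side"),(190,130,310,220),6)
```

```text
t 39.12 pos [688.6   3.1 165.8] yaw 23.0 tilt [-0.018 -0.004] F [-7.9 -5.3  0.2] w 16.7
stand d [116.    0.9  98.8] r 130.9 q 1.303
ear [ -17.4 -161.9]
ear [  22.9 -161.7]
armend [  -5.  -165.1]
armend [  11. -165.]
armend [  -5.  -162.4]
armend [  10.8 -162.3]
handle [  -5.7 -182.5]
handle [  11.8 -182.4]
```

View pics/t34.png

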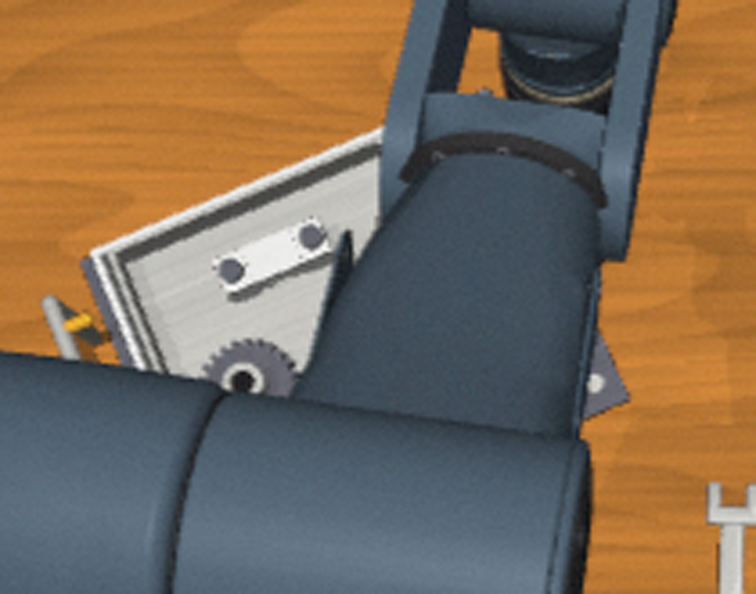

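View pics/s34.png

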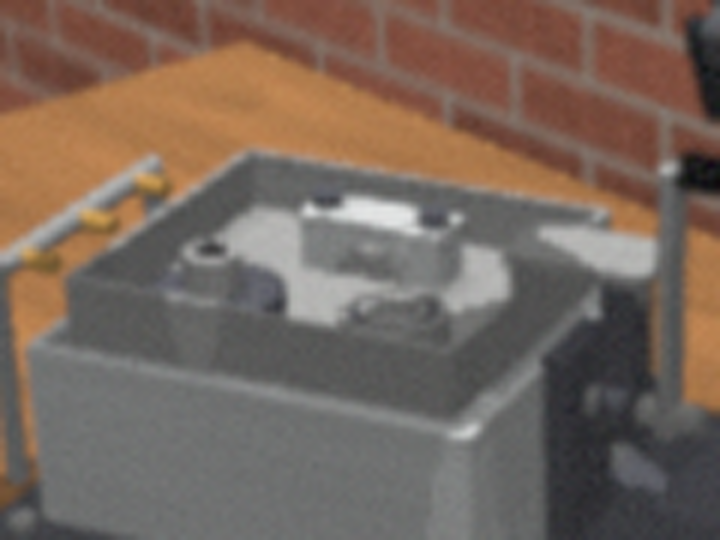

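Ear (40.3 mm wide, as it should be) is centred at stand x = 2.8 mm, and the arm end and handle at 3.0 mm. So the lever is upright within about 0.3 mm (q≈1.30). I'll check that the hold is steady before handing in.

Run:
```python
from h import *
for i in range(14):
    im=grab_frame("wrist")
    if i%4==0: lev()
lev();save("w35",im)
save("s35",grab_frame("side"))
```

```text
t 39.27 pos [688.4   3.  165.8] yaw 23.0 tilt [-0.018 -0.004] F [-7.2 -5.3 -0.7] w 16.6
stand d [115.8   0.9  98.8] r 130.9 q 1.301
t 39.48 pos [688.4   3.  165.8] yaw 23.0 tilt [-0.018 -0.004] F [-6.2 -5.9  0.3] w 16.1
stand d [115.8   0.9  98.8] r 130.9 q 1.301
t 39.67 pos [688.4   3.  165.8] yaw 23.0 tilt [-0.018 -0.004] F [-7.1 -5.9 -0.9] w 16.5
stand d [115.8   0.9  98.8] r 130.9 q 1.301
t 39.88 pos [688.4   3.  165.8] yaw 23.0 tilt [-0.018 -0.004] F [-6.  -5.6 -0.3] w 16.3
stand d [115.8   0.9  98.8] r 130.9 q 1.301
t 39.92 pos [688.4   3.  165.8] yaw 23.0 tilt [-0.018 -0.004] F [-6.6 -5.3  0.2] w 16.3
stand d [115.8   0.9  98.8] r 130.9 q 1.301
```

View pics/s35.png

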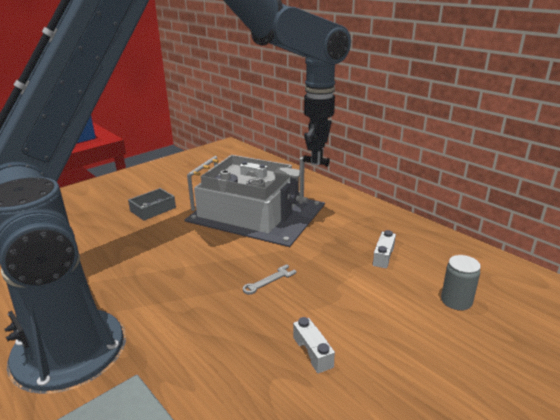

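Steady for 0.8 s. The tray is up, the lever upright and held, and the tin, wrench and box haven't moved. Handing in.

Run:
```python
from plant import *
job_done()
print(state()["t"])
```

```text
the job is handed in; nothing more can be done
the job is handed in; nothing more can be done
```

The bearing, gear and smallest cap are in the lift tray, flat and the same way up as on the bench. The cam lever is upright and still held by its black handle. I handed the job in at about 40 s.

**Last checks**
- **Lever angle:** the tool travel gives about 1.30 rad. In the wrist view the lever's arm end and handle line up with the tray's ear within about 0.3 mm.
- **Hold:** it stayed steady over 0.8 s with a few newtons of spring load.
- **Bystanders:** the tin, wrench and bolt box show no change in the side view.

**What went wrong or disagreed**
- **First close on the bearing:** the fingers passed over it without touching. The fingertips sit about 18 mm farther back than the stated tool point, so I corrected for that on every later grip.
- **First lever swing:** the handle slid toward the fingertips. I lowered the lever back to rest under grip, with the parts undisturbed, took it about 10 mm deeper and swung it again. It crept about 10 mm in the grip that time too, but the hold stayed firm.
- **Stand position:** my first estimate was about 3 mm off along the stand's x. I did not correct it; the final alignment was measured against the ear itself, so it does not depend on that estimate.

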